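Feed a cast block along the jig fence with a push stick

ROBOT

A 6-joint arm with a two-finger parallel gripper is mounted at the origin on the work surface. World frame = base frame: x ahead of the robot, y to its left, z up, the work surface at z = 0. Lengths are in m, angles in rad, forces in N, time in s.
With the tool pointing down it reaches from about 0.275 to 0.825 m from the base axis. Payload 5.2 kg.
Tool frame: the origin (TCP) lies where the fingers leave the gripper's body, on its centre line; the fingertips stand 84 mm ahead of it and the grasp point (between the pads) lies 65 mm ahead of it (grasp_offset is the z of the grasp point in the tool frame, in m); z points along the fingers, y is the line along which they close (so a half turn about z gives the same grasp; the last joint's range is limited). The gripper opens to 93 mm and grips with 3 to 60 N. Pads are 15 mm wide; open, the fingers measure 128 mm over their backs; the gripper's body (75 mm by 188 mm) begins 65 mm behind the grasp point.
Start: joints at [-1.535, 0.259, 1.535, -0, 1.348, -0.203], TCP at [0.13, -0.534, 0.303] pointing down, gripper open.
Joint ranges: [-3.14, 3.14], [-0.91, 2.08], [0.19, 2.58], [-1.22, 4.36], [0.22, 2.71], [-3.12, 3.12]. Speed limits (rad/s): [2.57, 2.57, 3.14, 3.14, 3.14, 3.14].

INTERFACE

Orientations are given as a 3x3 rotation matrix whose columns are the frame's x, y, z axes.
In Python, from cell import read_state, snapshot, hand_in, find_in, regions_of, place_of, grasp_offset gives the robot as it stands.
- The arm moves only by the tool step_arm, never from a script. Its argument "plan" is a list that holds one entry, the list of rows, each a list of 7 numbers: the turn, a rotation vector about the tool's x, y, z in degrees, then the shift along the tool's x, y, z in mm, then the finger opening in mm, from 0 to 93. In form: [[[ax, ay, az, dx, dy, dz, jaw], ...]]. A call has exactly 5 rows; each row shifts and turns the commanded pose from where the row before left it, along the tool's axes as they then stand; what a row does not reach is not made up. A row lasts 1/10 s, in which the tool goes at most 50 mm and 8.59 degrees, less where a joint would pass 70% of its speed; a pose out of reach is approached as far as the arm can. A call with a gripper value outside its range is refused whole. The fingers move at their own pace and stop on an object; "squeeze" is the grip in N (left out, the last holds). Time passes only in rows, so rows that do not move let the fingers close, or fill a call up. It gives the time, the measured TCP pose, the force, the opening and the grip force at its end, in the units of the state.
- read_state(): the state, without advancing time (a new reading comes with each control period).
- snapshot(name): name is "side" or "top" or "wrist"; returns a dict with "img" (420x560x3 uint8, red, green, blue), "K" (3x3 intrinsics, pixels), "extrinsics" (4x4, takes a point from world to camera coordinates). Camera axes: x right, y down, z forward; pixel columns grow to the right and rows downward; lengths in m; the calibration is good to about 2 mm. The wrist camera is an equidistant fisheye: a pixel r from the principal point sees the ray r / f radians off the axis. A picture is of the moment at which its call begins. There is no depth.
- hand_in(): hands the job in; it is judged then, once.
Trained networks look in a picture, given as the dict that the camera call returned (one of the last four; its "shot" number tells which), for a name from the list of things; names that differ only in an ending like _2 or _b are one class to them, and where a whole thing is asked for, a point or a joint stands for the part that bears it (a point fixed in the world has none). Each returns a list of dicts, best first, with "confidence" (0 to 1); they miss things now and then, are a little off and sometimes report something else, mostly with a low value. They report only what shows in the picture. A call takes as long as a camera call. They do not tell look-alikes from the thing itself.
- find_in(picture, label): "box" ([left, top, right, bottom] in pixels, round what is visible of it).
- regions_of(picture, label): "pixels" (420x560 bool, what is visible of it) and "box" ([left, top, right, bottom] in pixels, round what is visible of it).
- place_of(picture, label): "uv" ([column, row] in pixels: a listed point, or the origin of a listed thing).
The state is a dict: "t": time; "joint_positions": joint angles; "dq": joint speeds; "tau": joint torques, N m; "tcp_pos": TCP position; "eef_rot": TCP orientation; "force": force on the tool from outside, world axes, zero at the start; "wrist_torque": the same for the moment, N m; "width": finger opening in m; "grip_force": force on a finger pad.
Only numpy, scipy, OpenCV 4.12 (cv2) and the standard library are available. Lean on these libraries where they do the work, as an engineer would, in place of code of your own. Each camera call takes 0.05 s, during which the arm holds its last target. There are 200 camera calls.

TASK

Pick up the push stick and, touching the orange cast block only with the stick, first square the block against the fence of the trimming jig while it is still in the loading area, then feed it along, pressed steadily but gently against the fence all the way, until it just rests against the aluminium length stop. The stop is only lightly clamped and already set, so do not shift it. Leave the block flush with the fence and the stop, lay the stick back upright on its cork mat, and leave everything else where it is.

Things in the scene. Friction and masses are not known exactly. Their poses are not given: they have to be found in the camera images.
- jig: Plywood base board of the trimming jig, fixed, 360 (x) x 150 (y) x 18 mm high; origin at the centre of its underside. +x is the feed direction (towards the stop), +y points to the fence, whose inner face is at y = +40 mm: the orange block is flush with the fence when its centre is at y = +15 mm. Its outer long edge is at y = -75 mm.
- jig_line (a point): Middle of the thin blue line across the jig's board, at the board's top (jig x = -5 mm); axes as the jig's. The loading area lies behind it: the block's front end must not pass it (block centre at jig x above -50 mm) before the block is square and flush with the fence.
- fence: Rigid, fixed, pale wooden fence rail on the board, 360 mm long (x), 20 mm thick, 30 mm high above the board; origin at the foot of its inner face, half way along; axes as the jig's. Over 15 N of block on fence is too much; 3 to 6 N is a good pressure.
- stop: Aluminium length stop with black knob, on the fence, set at a different place each time. Origin: foot of the fence's inner face, in the plane of the stop's flat face that meets the block (64 mm wide, 39 mm high); axes as the jig's. Block against it: block centre at x = -45 mm in its frame. Held by friction: it slips along the fence at 9 N and stays shifted; 2 to 4 N above the feeding force is plenty.
- block: Orange cast block, 90 (x) x 50 (y) x 36 mm high, 0.15 to 0.35 kg, loose on the jig's board in the loading area, out from the fence and askew; origin at the centre of its underside, x roughly along the feed. Its rear outer corner fits the stick shoe's inner corner. It slides under 1 to 4 N plus its friction on the fence.
- stick: Wooden push stick with a yellow L-shaped nose shoe, upright on the cork mat, 0.16 kg. Bar: x -60 to +64, y -15 to +15, 20 mm high, its side at y = +15 flat and clean. Red upright handle on it: x -20 to +40, 20 mm thick (y -10 to +10), 20 to 75 mm above the underside. Origin on the underside, on the centre line, 10 mm behind the handle's middle; +x to the nose. Feed with its axes parallel to the jig's.
- stick_end (a point): Middle of the fore end of the stick's bar (stick x = +64, z = 10 mm), where the yellow shoe begins; axes as the stick's. Fully in, the shoe's push face is at stick x = +80, y -5 to +15, and its lip (20 mm high) runs along x +80 to +120, y -15 to -5. But it is clamped hard somewhere along a slanted slot, up to 26 mm further out, shifting a third as far towards -y: not measured, so feel for it.
- mat: Cork mat, fixed on the bench, 240 (x) x 100 (y) x 5 mm; origin at the centre of its underside. The stick starts lying on it, roughly along its x, and must end lying on it (stick origin within 40 mm of the mat's middle, any heading).
- cup: White paper cup, 76 mm wide, 95 mm high; origin at the centre of its underside. A bystander.
- tape: Roll of pale tape, ring of 110 mm outside diameter, 22 mm high; origin at the centre of its underside. A bystander.
- tile: Thin orange sample tile, 50 x 50 x 6 mm; origin at the centre of its underside. A bystander.
- spare: Blue cast block, 85 x 50 x 34 mm; origin at the centre of its underside. A bystander, not to be fed.
- jar: Amber jar with blue cap, 70 mm wide, 80 mm high; origin at the centre of its underside. A bystander.
- brush: Bench brush, about 255 mm long, lying flat; origin under its dark head. A bystander.
Mind the look-alikes: they are no part of the job. Leave any green or turquoise look-alike of the stick alone.

How it is judged:
By the outcome, as a careful person would: the job done as asked, in the order asked, and still so for the second after the job is handed in, with the robot touching nothing.
It also fails if it takes over 72 s, if anything falls off the work surface, if the arm or the gripper's body presses on something with over 40 N, if the wrist force passes 120 N, or if a joint passes its speed limit or range.

## Working session

There is one attempt and no reset: what is moved stays moved. The work goes in short steps, Python scripts to look and compute and a tool call to move; the robot and the scene stay as the last step left them, time stands still between calls to the robot, and variables do not carry over. Pictures are saved under pics/ and viewed, at most 10 in all, crops included, and the job is handed in when it is done.

Besides the shell and the picture viewer there is one more tool, called as name([rows], argument=value, ...), one row to a line, values as JSON. step_arm: Moves the arm, as the interface text tells. Its arguments: {"type":"object","properties":{"plan":{"type":"array"},"squeeze":{"type":"number"}},"required":["plan"]}

```bash
mkdir -p pics; ls; cat > h.py <<'E'
import numpy as np, cv2
from cell import *
def save(p,n): cv2.imwrite(f'pics/{n}.png',p['img'][:,:,::-1])
def ray(p,uv,wrist=False):
    K=p['K'];E=p['extrinsics'];u=(uv[0]-K[0,2])/K[0,0];v=(uv[1]-K[1,2])/K[1,1]
    if wrist:
        r=np.hypot(u,v);s=np.sin(r)/max(r,1e-9);d=np.array([u*s,v*s,np.cos(r)])
    else: d=np.array([u,v,1.])
    R=E[:3,:3];o=-R.T@E[:3,3];d=R.T@d;return o,d/np.linalg.norm(d)
def atz(p,uv,z,w=False):
    o,d=ray(p,uv,w);return o+d*(z-o[2])/d[2]
def tri(rs):
    A=0;b=0
    for o,d in rs:
        M=np.eye(3)-np.outer(d,d);A=A+M;b=b+M@o
    x=np.linalg.solve(A,b);return x,[np.linalg.norm((np.eye(3)-np.outer(d,d))@(x-o))*1e3 for o,d in rs]
E
python3 - <<'E'
from h import *
P={n:snapshot(n) for n in ['side','top','wrist']}
a=np.vstack([P['side']['img'],P['top']['img']])
for n in P: save(P[n],n+'0')
np.set_printoptions(precision=3,suppress=True)
for n in P: print(n,P[n]['K'].ravel()[[0,2,4,5]],-P[n]['extrinsics'][:3,:3].T@P[n]['extrinsics'][:3,3])
for l in ['jig','jig_line','fence','stop','block','stick','stick_end','mat']:
    for n in P:
        r=place_of(P[n],l); print(l,n,[(np.round(x['uv'],1).tolist(),round(x['confidence'],2)) for x in r[:3]])
print(read_state())
print(grasp_offset)
E
```

```text
pics
side [541.447 290.934 541.447 205.384] [0.024 0.708 1.061]
top [396.069 276.591 396.069 210.237] [ 0.331 -0.041  1.174]
wrist [325.192 277.895 325.192 208.057] [ 0.202 -0.517  0.384]
jig side [([281.4, 211.7], 0.65)]
jig top [([279.5, 202.1], 0.81), ([145.3, 225.6], 0.15)]
jig wrist []
jig_line side [([283.3, 209.7], 0.59)]
jig_line top [([281.8, 200.1], 0.79)]
jig_line wrist []
fence side [([272.2, 201.4], 0.9)]
fence top [([281.3, 189.3], 0.67), ([320.9, 271.1], 0.46)]
fence wrist []
stop side [([303.6, 176.1], 0.73)]
stop top [([329.6, 194.5], 0.59)]
stop wrist []
block side [([257.1, 232.2], 0.93)]
block top [([248.2, 198.1], 0.81), ([305.0, 148.2], 0.62)]
block wrist []
stick side [([272.3, 406.4], 0.89), ([313.7, 323.6], 0.68), ([193.6, 345.7], 0.6)]
stick top [([134.4, 224.4], 0.81), ([132.3, 297.3], 0.81), ([198.2, 284.0], 0.74)]
stick wrist []
stick_end side [([340.2, 312.2], 0.66), ([202.1, 317.3], 0.61), ([270.2, 200.9], 0.27)]
stick_end top [([223.5, 292.2], 0.96), ([157.4, 215.7], 0.86)]
stick_end wrist []
mat side [([197.7, 339.4], 0.95), ([138.8, 308.5], 0.66)]
mat top [([143.8, 222.7], 0.82), ([279.0, 202.0], 0.61)]
mat wrist []
{'t': 1.35, 'joint_positions': array([-1.535,  0.259,  1.535, -0.   ,  1.348, -0.203]), 'dq': array([-0.001, -0.001,  0.   , -0.   , -0.001,  0.001]), 'tau': array([ -0.002, -43.72 , -28.43 ,   0.072,   0.031,   0.   ]), 'tcp_pos': array([ 0.13 , -0.534,  0.303]), 'eef_rot': array([[ 0.972,  0.237, -0.   ],
       [ 0.237, -0.972,  0.   ],
       [-0.   , -0.   , -1.   ]]), 'force': array([ 0.334,  0.168, -0.626]), 'wrist_torque': array([-0.047, -0.005,  0.018]), 'grip_force': 0.0, 'width': 0.09333424382050359}
0.0653
```

```bash
python3 -c "
import cv2,numpy as np
print(cv2.imread('pics/top0.png').shape)"
```

```text
(420, 560, 3)
```

View pics/top0.png

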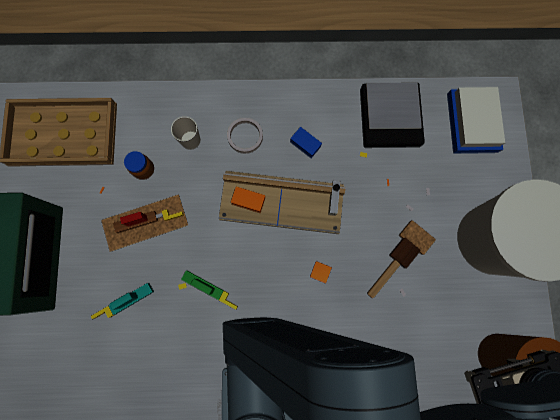

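View pics/side0.png

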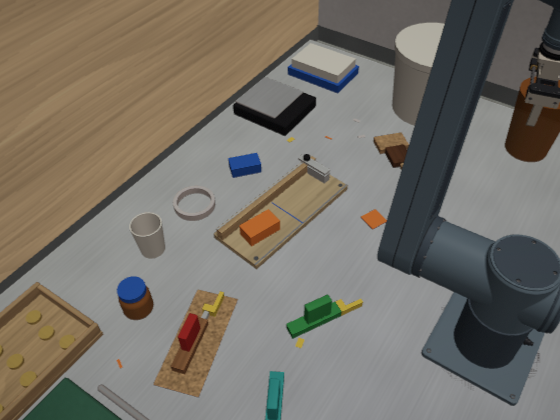

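```bash
python3 - <<'E'
from h import *
np.set_printoptions(precision=4,suppress=True)
P={n:snapshot(n) for n in ['side','top']}
def both(l,a,b):
    x,r=tri([ray(P['side'],a),ray(P['top'],b)]);print(l,x,np.round(r,1))
both('jig_line',(283.3,209.7),(281.8,200.1))
both('jig',(281.4,211.7),(279.5,202.1))
both('fence',(272.2,201.4),(281.3,189.3))
both('stop',(303.6,176.1),(329.6,194.5))
both('block',(257.1,232.2),(248.2,198.1))
both('stick_end',(202.1,317.3),(157.4,215.7))
both('stick',(193.6,345.7),(134.4,224.4))
both('mat',(197.7,339.4),(143.8,222.7))
for l,z in [('jig',.018),('mat',.005),('block',.054),('cup',.0),('tape',.022),('spare',.034),('jar',.08)]:
  for n in P:
    for r in regions_of(P[n],l)[:2]:
        c,s,a=cv2.minAreaRect(np.argwhere(r['pixels'])[:,::-1].astype(np.float32))
        bx=cv2.boxPoints((c,s,a)); w=np.array([atz(P[n],q,z) for q in bx])
        e=w[1]-w[0],w[2]-w[1]; e=max(e,key=np.linalg.norm)
        print(l,n,round(r['confidence'],2),np.round(c,1),w.mean(0)[:2],'len',np.linalg.norm(w[1]-w[0]),np.linalg.norm(w[2]-w[1]),'ang',np.degrees(np.arctan2(e[1],e[0])))
print(read_state()['t'])
E
```

```text
jig_line [ 0.5743 -0.0755  0.0114] [3.6 3.6]
jig [ 0.5711 -0.0673  0.0119] [0.5 0.5]
fence [ 0.6059 -0.0736  0.0256] [1.7 1.7]
stop [ 0.5962 -0.2186  0.0047] [2.2 2.2]
block [0.5833 0.0257 0.0136] [1.7 1.7]
stick_end [0.5349 0.2936 0.02  ] [0.3 0.3]
stick [0.5074 0.3579 0.0218] [2.4 2.4]
mat [0.5154 0.3362 0.0069] [1.2 1.2]
jig side 0.92 [280.  210.5] [ 0.5745 -0.0809] len 0.426413958536784 0.20111086361706237 ang -94.26174975125895
jig top 0.66 [281.7 202.2] [ 0.5709 -0.0734] len 0.16103668115678238 0.36834370087916646 ang -96.55162829961758
mat side 0.6 [196.8 342.3] [0.5155 0.3332] len 0.2572852047249469 0.11539751492038414 ang -70.7614342081444
mat top 0.9 [144.3 222.4] [0.5183 0.3352] len 0.24029829844780273 0.10225932139192855 ang -71.71310643475708
block side 0.92 [259.5 226.8] [0.5655 0.0333] len 0.1077562201846077 0.07485021127456717 ang -107.98862769959422
block top 0.74 [247.5 199.9] [0.571  0.0261] len 0.0514149204788843 0.09028434851131374 ang -105.25093345992417
block top 0.4 [395.7 262.3] [ 0.3861 -0.3913] len 0.24991598977565313 0.08903927490998399 ang -42.60551823571
[... 428 characters left out ...]
9.14580487443484
tape top 0.92 [245.2 134.7] [0.7823 0.0341] len 0.09662993942341791 0.11335358619487881 ang -142.95633760919276
spare side 0.77 [244.6 164.9] [ 0.7433 -0.1399] len 0.09142112306157146 0.08399037150958763 ang -132.79096102779977
spare top 0.65 [305.6 142. ] [ 0.7517 -0.1492] len 0.060759597912869626 0.09123273393796767 ang -131.40503920938463
spare top 0.55 [138.8 164.8] [0.6875 0.3505] len 0.0669423069211096 0.09983062830906367 ang -135.51750111504742
jar side 0.58 [133.9 297.9] [0.6588 0.3606] len 0.06540238008302293 0.11640978221302176 ang 152.58299834461843
jar top 0.88 [138.5 165. ] [0.6723 0.3354] len 0.062216709346363405 0.09577553665726196 ang -135.50531957032211
2.15
```

```bash
cat > pl.py <<'E'
import numpy as np
from scipy.spatial.transform import Rotation as Ro
from cell import read_state
def Rt(a):
    a=np.radians(a);c,s=np.cos(a),np.sin(a);return np.array([[c,s,0],[s,-c,0],[0,0,-1.]])
def plan(p,a,n,start=None,jaw=93):
    s=read_state()
    if start is None: p0,R=np.array(s['tcp_pos']),np.array(s['eef_rot'])
    else: p0,R=np.array(start[0]),Rt(start[1])
    rv=Ro.from_matrix(R.T@Rt(a)).as_rotvec(degrees=True)/n
    d=(np.array(p)-p0)/n
    for i in range(n):
        sh=R.T@d*1e3; R=R@Ro.from_rotvec(rv,degrees=True).as_matrix()
        print([float(x) for x in np.round(np.r_[rv,sh],1)]+[jaw])
E
python3 -c "
from pl import *
plan([.563,-.147,.303],83.5,15)"
```

```text
[-0.0, 0.0, -4.7, 34.1, -18.3, -0.0, 93]
[-0.0, 0.0, -4.7, 35.5, -15.4, -0.0, 93]
[-0.0, 0.0, -4.7, 36.7, -12.5, -0.0, 93]
[-0.0, 0.0, -4.7, 37.5, -9.5, -0.0, 93]
[-0.0, 0.0, -4.7, 38.2, -6.4, -0.0, 93]
[-0.0, 0.0, -4.7, 38.6, -3.3, -0.0, 93]
[-0.0, 0.0, -4.7, 38.7, -0.1, -0.0, 93]
[-0.0, 0.0, -4.7, 38.6, 3.0, -0.0, 93]
[-0.0, 0.0, -4.7, 38.2, 6.1, -0.0, 93]
[-0.0, 0.0, -4.7, 37.6, 9.2, -0.0, 93]
[-0.0, 0.0, -4.7, 36.7, 12.2, -0.0, 93]
[-0.0, 0.0, -4.7, 35.6, 15.2, -0.0, 93]
[-0.0, 0.0, -4.7, 34.3, 18.0, -0.0, 93]
[-0.0, 0.0, -4.7, 32.7, 20.7, -0.0, 93]
[-0.0, 0.0, -4.7, 30.9, 23.3, -0.0, 93]
```

step_arm([
  [[0,0,-4.7,34,-18,0,93],[0,0,-4.7,35.5,-15.5,0,93],[0,0,-4.7,36.5,-12.5,0,93],[0,0,-4.7,37.5,-9.5,0,93],[0,0,-4.7,38,-6.5,0,93]],
])

```text
t: 2.65
tcp_pos: [0.2746, -0.4043, 0.3029]
eef_rot: [[0.795, 0.607, 0.0], [0.607, -0.795, -0.0], [0.0, 0.0, -1.0]]
force: [-0.2, -0.7, 0.3]
width: 0.093
grip_force: 0.0
```

step_arm([
  [[0,0,-4.7,38.5,-3.5,0,93],[0,0,-4.7,38.5,0,0,93],[0,0,-4.7,38.5,3,0,93],[0,0,-4.7,38,6,0,93],[0,0,-4.7,37.5,9,0,93]],
])

```text
t: 3.15
tcp_pos: [0.4175, -0.2746, 0.3029]
eef_rot: [[0.487, 0.874, 0.0], [0.874, -0.487, -0.0], [-0.0, 0.0, -1.0]]
force: [0.2, -0.6, 0.5]
width: 0.0929
grip_force: 0.0
```

step_arm([
  [[0,0,-4.7,36.5,12,0,93],[0,0,-4.7,35.5,15,0,93],[0,0,-4.7,34,18,0,93],[0,0,-4.7,32.5,20.5,0,93],[0,0,-4.7,31,23,0,93]],
])

```text
t: 3.65
tcp_pos: [0.5594, -0.1444, 0.3028]
eef_rot: [[0.098, 0.995, 0.0], [0.995, -0.098, -0.0], [-0.0, 0.0, -1.0]]
force: [0.2, -1.2, 0.2]
width: 0.093
grip_force: 0.0
```

```bash
python3 - <<'E'
from h import *
np.set_printoptions(precision=4,suppress=True)
p=snapshot('wrist');save(p,'w1')
np.savez('w1.npz',K=p['K'],extrinsics=p['extrinsics'],img=p['img'])
for l,z in [('jig',0),('jig_line',.018),('fence',.018),('stop',.018),('block',.018)]:
    print(l,[(r['uv'],atz(p,r['uv'],z,True)[:2],round(r['confidence'],2)) for r in place_of(p,l)[:2]])
for r in regions_of(p,'block')[:1]:
    m=r['pixels'];print(r['confidence'],r['box'],m.sum())
s=read_state();print(s['t'],s['tcp_pos'],s['eef_rot'])
print(-p['extrinsics'][:3,:3].T@p['extrinsics'][:3,3],p['extrinsics'][:3,:3])
E
```

```text
jig [([282.9, 124.1], array([ 0.572 , -0.0763]), 0.93)]
jig_line [([282.6, 116.3], array([ 0.5723, -0.0672]), 0.75)]
fence [([315.2, 124.7], array([ 0.6078, -0.0799]), 0.9), ([279.7, 33.9], array([0.5785, 0.0279]), 0.26)]
stop [([312.0, 243.0], array([ 0.5935, -0.2202]), 0.56)]
block [([280.1, 34.0], array([0.579 , 0.0278]), 0.92), ([431.6, 172.0], array([ 0.7495, -0.1452]), 0.64)]
0.87 [247.8, 0.0, 308.4, 77.9] 3694
4.0 [ 0.5576 -0.1465  0.3027] [[ 0.1031  0.9947 -0.0005]
 [ 0.9947 -0.1031 -0.0002]
 [-0.0003 -0.0005 -1.    ]]
[ 0.5665 -0.071   0.3849] [[ 0.9951 -0.0992  0.0004]
 [-0.0957 -0.9589  0.2671]
 [-0.0261 -0.2658 -0.9637]]
```

View pics/w1.png

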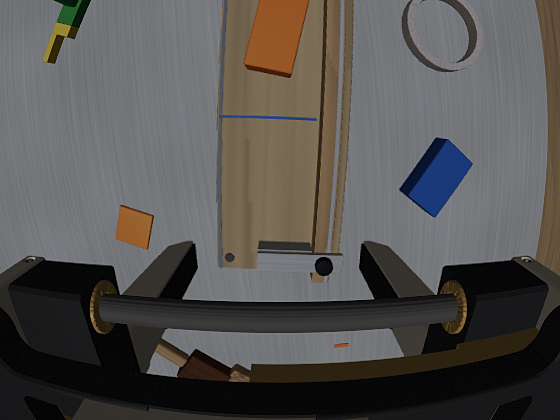

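```bash
python3 - <<'E'
from h import *
np.set_printoptions(precision=4,suppress=True)
d=np.load('w1.npz');p={k:d[k] for k in d};g=p['img'].astype(int)
for r in (140,220):
    print(r,'L',g[r,212:226].tolist()); print('R',[x[0] for x in g[r,300:352].tolist()], [x[2] for x in g[r,300:352].tolist()])
print('stop col 285',g[232:275,285].tolist())
print('line',[g[110:126,c,0].tolist() for c in (230,300)])
E
```

```text
140 L [[120, 123, 127], [118, 121, 125], [115, 118, 122], [117, 121, 125], [121, 127, 136], [127, 105, 70], [97, 91, 84], [76, 81, 94], [78, 82, 92], [79, 81, 89], [106, 92, 69], [121, 106, 82], [119, 105, 81], [119, 105, 82]]
R [122, 123, 122, 121, 120, 121, 121, 122, 122, 123, 123, 124, 125, 125, 125, 126, 127, 130, 107, 41, 46, 64, 110, 126, 123, 121, 120, 117, 117, 115, 114, 112, 110, 112, 110, 103, 118, 117, 119, 116, 106, 92, 104, 107, 111, 114, 117, 107, 82, 118, 118, 122] [84, 84, 84, 82, 83, 83, 83, 84, 85, 84, 84, 85, 85, 85, 87, 87, 88, 90, 72, 17, 21, 31, 65, 77, 75, 73, 73, 71, 71, 69, 69, 67, 67, 67, 61, 96, 131, 129, 126, 88, 59, 63, 71, 73, 76, 79, 81, 63, 82, 128, 125, 128]
220 L [[117, 119, 123], [119, 122, 126], [120, 123, 127], [123, 127, 132], [124, 130, 138], [119, 100, 73], [95, 87, 78], [79, 83, 95], [79, 84, 96], [85, 85, 90], [114, 97, 72], [115, 101, 77], [118, 104, 81], [119, 105, 83]]
R [118, 119, 120, 119, 120, 121, 123, 122, 124, 125, 127, 128, 133, 85, 49, 48, 68, 116, 118, 115, 116, 118, 117, 117, 116, 109, 108, 108, 106, 104, 119, 117, 116, 107, 94, 
[... 472 characters left out ...]
 67], [50, 47, 45], [45, 44, 43], [46, 44, 42], [48, 46, 44], [49, 46, 45], [47, 45, 43], [48, 47, 45], [34, 32, 30], [115, 114, 116], [100, 101, 103], [55, 55, 54], [33, 31, 28], [110, 110, 112], [120, 123, 129], [121, 124, 130], [123, 125, 130], [118, 121, 127], [119, 121, 127], [124, 126, 132], [125, 128, 134], [119, 122, 128], [118, 121, 128], [115, 117, 122], [120, 123, 128], [121, 124, 129], [117, 120, 126], [119, 122, 127], [119, 122, 127], [121, 124, 131], [123, 127, 133], [114, 117, 120], [115, 118, 121], [117, 119, 123]]
line [[114, 113, 113, 115, 124, 48, 31, 57, 108, 118, 114, 114, 114, 113, 113, 114], [125, 124, 124, 124, 124, 126, 134, 70, 27, 18, 135, 128, 124, 124, 123, 122]]
```

```bash
cat > jig.py <<'E'
from h import *
d=np.load('w1.npz');p={k:d[k] for k in d}
E
python3 - <<'E'
from jig import *
np.set_printoptions(precision=4,suppress=True)
def q(n,u,v,z): x=atz(p,(u,v),z,True);print(n,x[:2]);return x[:2]
# line fits of fence foot and board edge in rows
g=p['img'].astype(int)
def fit(cols,rows,z,kind):
    pts=[]
    for r in rows:
        a=g[r,cols[0]:cols[1],0]; 
        if kind=='fence': i=np.argmax(a<100)-.5+cols[0]
        else: i=np.argmax(a>104)-.5+cols[0]
        pts.append(atz(p,(i,r),z,True)[:2])
    pts=np.array(pts);c=pts.mean(0);v=np.linalg.svd(pts-c)[2][0];v*=-np.sign(v[1])
    res=np.abs((pts-c)@[v[1],-v[0]]).max();print(kind,c,np.degrees(np.arctan2(v[1],v[0])),'maxres',res);return c,v
f=fit((300,330),range(130,232,5),.018,'fence')
e=fit((219,230),range(130,232,5),.018,'edge')
v=(f[1]+e[1]);v/=np.linalg.norm(v);n=np.array([-v[1],v[0]])
print('width',(f[0]-e[0])@n)
a=q('line L',230,116.3,.018);b=q('line R',300,118.5,.018)
fy=f[0]@n
lx=((a+b)/2)@v
O=v*(lx+.005)+n*(fy-.04)
print('jig O',O,'head',np.degrees(np.arctan2(v[1],v[0])))
for nm,u,vv,z in [('stop foot',285,241,.018),('stop top',285,250,.057),('stop top',285,253.5,.057),('blk fl',245,66,.054),('blk fr',291,77.5,.054),('fencetop?',335,140,.048)]:
    x=atz(p,(u,vv),z,True)[:2]-O;print(nm,x@v,x@n)
E
```

```text
fence [ 0.6029 -0.1438] -98.14677775071999 maxres 0.0005536292477258671
edge [ 0.4947 -0.1328] -97.92204068280049 maxres 0.000960124410024535
width 0.10869780565111152
line L [ 0.5137 -0.0607]
line R [ 0.5914 -0.0715]
jig O [ 0.5724 -0.0739] head -98.03440921676025
stop foot 0.140498072430831 0.008317929305712703
stop top 0.1359078010599421 0.007279117109467065
stop top 0.14008089532154994 0.0074819627762637625
blk fl -0.05675778646365089 -0.041375489140087436
blk fr -0.04626869654387195 0.005175315391294195
fencetop? 0.015371358608586986 0.054076810619821114
```

```bash
python3 - <<'E'
from pl import *
from h import *
p=snapshot('wrist');np.savez('w2.npz',K=p['K'],extrinsics=p['extrinsics'],img=p['img'])
plan([.511,.349,.303],113.5,15)
E
sed -i "s/w1.npz/w2.npz/" jig.py
python3 - <<'E'
from jig import *
g=p['img'].astype(int)
def fit(cols,rows,z,kind):
    pts=[]
    for r in rows:
        a=g[r,cols[0]:cols[1],0]; i=np.argmax(a<100)-.5+cols[0]
        pts.append(atz(p,(i,r),z,True)[:2])
    pts=np.array(pts);c=pts.mean(0);v=np.linalg.svd(pts-c)[2][0];v*=-np.sign(v[1])
    print(kind,c,np.degrees(np.arctan2(v[1],v[0])),np.abs((pts-c)@[v[1],-v[0]]).max())
fit((300,330),range(130,232,5),.018,'fence')
E
```

```text
[-0.0, 0.0, -2.0, 32.5, -6.5, -0.0, 93]
[-0.0, 0.0, -2.0, 32.8, -5.4, -0.0, 93]
[-0.0, 0.0, -2.0, 32.9, -4.3, -0.0, 93]
[-0.0, 0.0, -2.0, 33.0, -3.1, -0.0, 93]
[-0.0, 0.0, -2.0, 33.1, -2.0, -0.0, 93]
[-0.0, 0.0, -2.0, 33.2, -0.9, -0.0, 93]
[-0.0, 0.0, -2.0, 33.2, 0.3, -0.0, 93]
[-0.0, 0.0, -2.0, 33.2, 1.4, -0.0, 93]
[-0.0, 0.0, -2.0, 33.1, 2.5, -0.0, 93]
[-0.0, 0.0, -2.0, 33.0, 3.7, -0.0, 93]
[-0.0, 0.0, -2.0, 32.8, 4.8, -0.0, 93]
[-0.0, 0.0, -2.0, 32.7, 5.9, -0.0, 93]
[-0.0, 0.0, -2.0, 32.4, 7.0, -0.0, 93]
[-0.0, 0.0, -2.0, 32.2, 8.1, -0.0, 93]
[-0.0, 0.0, -2.0, 31.9, 9.2, -0.0, 93]
fence [ 0.60255273 -0.14623601] -98.11279226239185 0.0006626548940676684
```

step_arm([
  [[0,0,-2,32.5,-6.5,0,93],[0,0,-2,33,-5.5,0,93],[0,0,-2,33,-4.5,0,93],[0,0,-2,33,-3,0,93],[0,0,-2,33,-2,0,93]],
])

```text
t: 4.55
tcp_pos: [0.5414, 0.0196, 0.3031]
eef_rot: [[-0.072, 0.997, 0.001], [0.997, 0.072, -0.0], [-0.0, 0.0, -1.0]]
force: [0.2, -0.1, -0.6]
width: 0.0932
grip_force: 0.0
```

step_arm([
  [[0,0,-2,33,-1,0,93],[0,0,-2,33,0.5,0,93],[0,0,-2,33,1.5,0,93],[0,0,-2,33,2.5,0,93],[0,0,-2,33,3.5,0,93]],
])

```text
t: 5.05
tcp_pos: [0.5252, 0.1842, 0.3031]
eef_rot: [[-0.244, 0.97, 0.001], [0.97, 0.244, -0.0], [-0.0, 0.001, -1.0]]
force: [0.2, -0.2, -1.0]
width: 0.0932
grip_force: 0.0
```

step_arm([
  [[0,0,-2,33,5,0,93],[0,0,-2,32.5,6,0,93],[0,0,-2,32.5,7,0,93],[0,0,-2,32,8,0,93],[0,0,-2,32,9,0,93]],
])

```text
t: 5.55
tcp_pos: [0.5083, 0.3491, 0.3031]
eef_rot: [[-0.409, 0.913, 0.0], [0.913, 0.409, -0.0], [-0.0, 0.0, -1.0]]
force: [-0.2, 0.5, -0.2]
width: 0.0935
grip_force: 0.0
```

```bash
python3 - <<'E'
from h import *
np.set_printoptions(precision=4,suppress=True)
snapshot('wrist');snapshot('wrist');p=snapshot('wrist');save(p,'w3');np.savez('w3.npz',K=p['K'],extrinsics=p['extrinsics'],img=p['img'])
for l,z in [('stick',.005),('stick_end',.015),('mat',0)]:
    print(l,[(r['uv'],atz(p,r['uv'],z,True)[:2],round(r['confidence'],2)) for r in place_of(p,l)[:2]])
s=read_state();print(s['t'],s['tcp_pos'],s['eef_rot'])
E
```

```text
stick [([131.4, 109.1], array([0.3037, 0.3643]), 0.94), ([109.8, 255.9], array([0.3333, 0.1624]), 0.92)]
stick_end [([280.0, 232.6], array([0.534 , 0.2986]), 0.79), ([123.7, 60.5], array([0.2734, 0.4176]), 0.65)]
mat [([281.9, 195.8], array([0.5189, 0.3379]), 0.8)]
5.85 [0.5085 0.3476 0.3028] [[-0.4079  0.913  -0.    ]
 [ 0.913   0.4079 -0.0007]
 [-0.0006 -0.0003 -1.    ]]
```

View pics/w3.png

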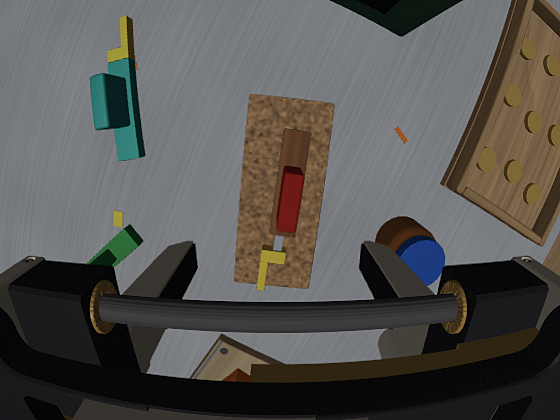

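```bash
python3 - <<'E'
from h import *
np.set_printoptions(precision=4,suppress=True)
d=np.load('w3.npz');p={k:d[k] for k in d}
g=p['img'].astype(int)
red=(g[:,:,0]>60)&(g[:,:,1]<50)&(g[:,:,2]<50);red[:160]=0;red[240:]=0;red[:,:265]=0;red[:,310:]=0
print(red.sum());vals=g[:,:,0][red];print(np.percentile(vals,[5,25,50,75,95]))
for r in (172,185,200,215,230): print(r,g[r,270:310,0].tolist())
for th in (60,110,140):
    m=red&(g[:,:,0]>th)
    q=np.argwhere(m)[:,::-1].astype(np.float32)
    for z in (.075,.08):
        w=np.array([atz(p,x,z,True)[:2] for x in q])*1000
        c,s,a=cv2.minAreaRect(w.astype(np.float32));print(th,z,m.sum(),np.array(c),np.array(s),a, w.mean(0))
E
```

```text
1273
[ 72. 107. 110. 111. 113.]
172 [142, 130, 114, 102, 93, 91, 99, 75, 78, 97, 99, 100, 85, 62, 54, 52, 50, 52, 50, 46, 43, 43, 41, 42, 43, 43, 45, 44, 45, 44, 45, 41, 56, 77, 76, 118, 121, 111, 115, 129]
185 [102, 117, 128, 126, 122, 96, 100, 103, 98, 102, 84, 58, 55, 100, 115, 113, 111, 111, 111, 111, 110, 110, 110, 109, 109, 110, 110, 110, 110, 111, 113, 104, 91, 92, 119, 124, 116, 107, 96, 99]
200 [115, 112, 104, 67, 85, 102, 97, 102, 80, 56, 65, 104, 115, 109, 109, 109, 109, 110, 109, 109, 110, 109, 110, 111, 110, 110, 111, 111, 110, 100, 72, 109, 121, 109, 103, 108, 116, 121, 119, 113]
215 [93, 70, 81, 97, 97, 102, 80, 52, 74, 106, 114, 112, 113, 112, 112, 112, 112, 112, 113, 111, 112, 112, 112, 111, 111, 113, 106, 95, 85, 112, 114, 101, 93, 99, 103, 105, 102, 96, 96, 99]
230 [84, 95, 97, 96, 97, 96, 80, 87, 101, 110, 111, 108, 108, 108, 109, 108, 108, 108, 109, 110, 111, 111, 111, 110, 99, 78, 104, 119, 117, 114, 111, 108, 105, 104, 102, 101, 101, 102, 105, 112]
60 0.075 1273 [516.0419 354.39  ] [26.7718 77.9829] 16.099367141723633 [520.1442 350.7987]
60 0.08 1273 [515.4108 355.4227] [26.34   76.7251] 16.09930992126465 [519.4469 351.8893]
110 0.075 411 [520.3799 349.7072] [16.0357 57.912 ] 16.276966094970703 [520.504  348.6482]
110 0.08 411 [519.6787 350.8154] [15.7771 56.9779] 16.277000427246094 [519.8009 349.7735]Traceback (most recent call last):
  File "<stdin>", line 13, in <module>
cv2.error: OpenCV(4.12.0) /io/opencv/modules/imgproc/src/convhull.cpp:143: error: (-215:Assertion failed) total >= 0 && (depth == CV_32F || depth == CV_32S) in function 'convexHull'
```

```bash
python3 - <<'E'
from pl import *
plan([.5197,.350,.21],106.1,5)
E
```

```text
[-0.0, 0.0, 1.6, -0.5, 2.2, 18.6, 93]
[-0.0, 0.0, 1.6, -0.4, 2.3, 18.6, 93]
[-0.0, 0.0, 1.6, -0.3, 2.3, 18.6, 93]
[-0.0, 0.0, 1.6, -0.3, 2.3, 18.6, 93]
[-0.0, 0.0, 1.6, -0.2, 2.3, 18.6, 93]
```

step_arm([
  [[0,0,1.6,-0.5,2.2,18.5,93],[0,0,1.6,-0.4,2.3,18.5,93],[0,0,1.6,-0.3,2.3,18.5,93],[0,0,1.6,-0.3,2.3,18.5,93],[0,0,1.6,-0.2,2.3,18.5,93]],
])

```text
t: 6.35
tcp_pos: [0.5201, 0.3497, 0.2099]
eef_rot: [[-0.275, 0.961, 0.0], [0.961, 0.275, -0.0], [-0.0, 0.0, -1.0]]
force: [-0.2, -0.2, 0.7]
width: 0.0927
grip_force: 0.0
```

```bash
python3 - <<'E'
from h import *
np.set_printoptions(precision=4,suppress=True)
d=np.load('w3.npz');p3={k:d[k] for k in d}
snapshot('wrist');snapshot('wrist');p=snapshot('wrist');save(p,'w4');np.savez('w4.npz',K=p['K'],extrinsics=p['extrinsics'],img=p['img'])
ce=[]
for q in (p3,p):
    g=q['img'].astype(int);m=(g[:,:,0]>95)&(g[:,:,1]<50)&(g[:,:,2]<50)
    n,l,st,c=cv2.connectedComponentsWithStats(m.astype(np.uint8));
    k=[i for i in range(1,n) if st[i,4]>300 and 200<c[i][0]<350];k=max(k,key=lambda i:st[i,4]);print(st[k],c[k])
    w=np.array([atz(q,x,.08,True)[:2] for x in np.argwhere(l==k)[:,::-1]])*1000
    cc,s,a=cv2.minAreaRect(w.astype(np.float32));print(np.array(cc),s,a,w.mean(0)); ce.append(ray(q,c[k],True))
print(tri(ce))
for l,z in [('stick',.005),('stick_end',.015)]:
    print(l,[(r['uv'],atz(p,r['uv'],z,True)[:2],round(r['confidence'],2)) for r in place_of(p,l)[:2]])
s=read_state();print(s['t'],s['tcp_pos'],s['eef_rot'])
E
```

```text
[ 277  174   26   59 1063] [289.588 202.556]
[520.0327 350.4554] (17.99492073059082, 58.440311431884766) 15.997815132141113 [519.7974 351.3891]
[ 268  187   28   80 2120] [281.7274 225.9165]
[520.1679 351.0447] (18.184480667114258, 57.31580352783203) 16.27892303466797 [519.8227 352.209 ]
(array([0.5207, 0.3499, 0.0718]), [np.float64(0.18476207251841398), np.float64(0.18476207251822832)])
stick [([277.9, 191.0], array([0.5148, 0.3591]), 0.89), ([76.2, 131.2], array([0.3039, 0.3648]), 0.55)]
stick_end [([56.7, 76.3], array([0.2722, 0.4159]), 0.82), ([280.6, 260.8], array([0.5347, 0.2984]), 0.74)]
6.6 [0.5201 0.3508 0.2113] [[-0.2779  0.9606  0.001 ]
 [ 0.9606  0.2779  0.0004]
 [ 0.0001  0.0011 -1.    ]]
```

step_arm([
  [[0,0,0,0,0,18,93],[0,0,0,0,0,18,93],[0,0,0,0,0,18,93],[0,0,0,0,0,16,93],[0,0,0,0,0,10,93]],
])

```text
t: 7.1
tcp_pos: [0.5197, 0.3514, 0.1305]
eef_rot: [[-0.279, 0.96, 0.001], [0.96, 0.279, 0.0], [0.0, 0.001, -1.0]]
force: [-0.3, -0.5, -0.2]
width: 0.0927
grip_force: 0.0
```

step_arm([
  [[0,0,0,0,0,0,0],[0,0,0,0,0,0,0],[0,0,0,0,0,0,0],[0,0,0,0,0,0,0],[0,0,0,0,0,0,0]],
], squeeze=60)

```text
t: 7.6
tcp_pos: [0.5197, 0.3517, 0.131]
eef_rot: [[-0.279, 0.96, 0.001], [0.96, 0.279, 0.0], [0.0, 0.001, -1.0]]
force: [0.2, 0.4, 0.2]
width: 0.0577
grip_force: 0.0
```

step_arm([
  [[0,0,0,0,0,0,0],[0,0,0,0,0,0,0],[0,0,0,0,0,0,0],[0,0,0,0,0,0,0],[0,0,0,0,0,0,0]],
])

```text
t: 8.1
tcp_pos: [0.5194, 0.3516, 0.1302]
eef_rot: [[-0.279, 0.96, 0.0], [0.96, 0.279, 0.0], [0.0, 0.0, -1.0]]
force: [0.5, 0.2, -1.5]
width: 0.0195
grip_force: 60.0
```

step_arm([
  [[0,0,0,0,0,-8,0],[0,0,0,0,0,-18,0],[0,0,0,0,0,-20,0],[0,0,0,0,0,-20,0],[0,0,0,0,0,-14,0]],
])

```text
t: 8.6
tcp_pos: [0.5197, 0.3517, 0.2121]
eef_rot: [[-0.279, 0.96, 0.001], [0.96, 0.279, 0.001], [0.0, 0.002, -1.0]]
force: [-0.2, -0.2, -0.5]
width: 0.0192
grip_force: 60.0
```

```bash
python3 - <<'E'
from pl import *
plan([.5220,.0262,.21],81.9,10,jaw=0)
s=read_state();print(s['tcp_pos'],s['force'],s['width'])
E
```

```text
[0.0, -0.0, 2.4, -31.3, -8.8, 0.2, 0]
[0.0, -0.0, 2.4, -31.7, -7.5, 0.2, 0]
[0.0, -0.0, 2.4, -32.0, -6.2, 0.2, 0]
[0.0, -0.0, 2.4, -32.2, -4.8, 0.2, 0]
[0.0, -0.0, 2.4, -32.4, -3.4, 0.2, 0]
[0.0, -0.0, 2.4, -32.5, -2.1, 0.2, 0]
[0.0, -0.0, 2.4, -32.5, -0.7, 0.2, 0]
[0.0, -0.0, 2.4, -32.5, 0.7, 0.2, 0]
[0.0, -0.0, 2.4, -32.5, 2.1, 0.2, 0]
[0.0, -0.0, 2.4, -32.4, 3.4, 0.2, 0]
[0.51967315 0.35174136 0.21210953] [-0.24100148 -0.1790578  -0.52475056] 0.01920914770692723
```

step_arm([
  [[0,0,2.4,-31.5,-9,0,0],[0,0,2.4,-31.5,-7.5,0,0],[0,0,2.4,-32,-6,0,0],[0,0,2.4,-32,-5,0,0],[0,0,2.4,-32.5,-3.5,0,0]],
])

```text
t: 9.1
tcp_pos: [0.5202, 0.1876, 0.2105]
eef_rot: [[-0.072, 0.997, -0.0], [0.997, 0.072, -0.0], [0.0, -0.0, -1.0]]
force: [0.1, -0.9, -1.6]
width: 0.0199
grip_force: 60.0
```

step_arm([
  [[0,0,2.4,-32.5,-2,0,0],[0,0,2.4,-32.5,-0.5,0,0],[0,0,2.4,-32.5,0.5,0,0],[0,0,2.4,-32.5,2,0,0],[0,0,2.4,-32.5,3.5,0,0]],
])

```text
t: 9.6
tcp_pos: [0.5219, 0.0247, 0.2105]
eef_rot: [[0.138, 0.99, -0.0], [0.99, -0.138, 0.0], [0.0, -0.0, -1.0]]
force: [-0.4, 0.6, -0.7]
width: 0.0196
grip_force: 60.0
```

```bash
python3 - <<'E'
from h import *
np.set_printoptions(precision=4,suppress=True)
F=[]
for i in range(3): snapshot('wrist');F.append(read_state()['force'])
p=snapshot('wrist');save(p,'w5');np.savez('w5.npz',K=p['K'],extrinsics=p['extrinsics'],img=p['img'])
s=read_state();print(s['t'],s['tcp_pos'],s['eef_rot'],np.mean(F,0))
for l,z in [('block',.018),('stick_end',.095),('stick',.085)]:
    print(l,[(r['uv'],atz(p,r['uv'],z,True)[:2],round(r['confidence'],2)) for r in place_of(p,l)[:2]])
E
```

```text
9.8 [0.5222 0.0255 0.2104] [[ 0.1377  0.9905 -0.0001]
 [ 0.9905 -0.1377  0.0004]
 [ 0.0004 -0.0002 -1.    ]] [ 0.206  -0.7571 -1.6519]
block [([338.5, 194.4], array([0.5762, 0.0268]), 0.91), ([485.1, 308.3], array([ 0.747 , -0.1341]), 0.59)]
stick_end [([52.8, 158.9], array([0.3683, 0.1027]), 0.66)]
stick [([275.9, 221.2], array([0.5218, 0.0315]), 0.94)]
```

View pics/w5.png

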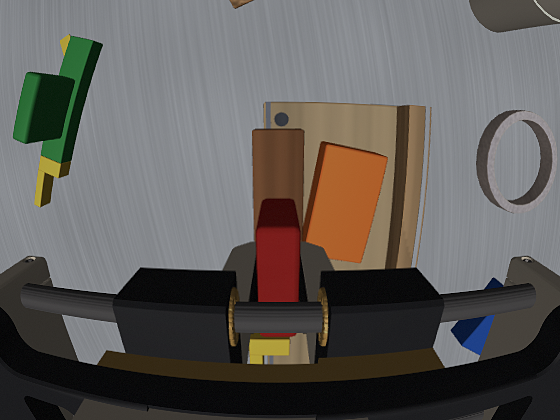

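```bash
cat > meas.py <<'E'
from h import *
from scipy.spatial.transform import Rotation
v=np.array([-.1409,-.9900]);n=np.array([.9900,-.1409]);O=np.array([.5724,-.0739])+n*.0002
def J(x): x=np.asarray(x)[:2]-O;return np.array([x@v,x@n])*1e3
def W(x,y): return O+v*x/1e3+n*y/1e3
def block(p,z=.054,th=120):
    g=p['img'].astype(int);m=(g[:,:,0]>th)&(g[:,:,0]-g[:,:,2]>75)&(g[:,:,0]-g[:,:,1]>40)
    k,l,st,c=cv2.connectedComponentsWithStats(m.astype(np.uint8));i=1+np.argmax(st[1:,4])
    w=np.array([J(atz(p,x,z,True)) for x in np.argwhere(l==i)[:,::-1]])
    return st[i],cv2.minAreaRect(w.astype(np.float32))
E
python3 - <<'E'
from meas import *
np.set_printoptions(precision=2,suppress=True)
d=np.load('w5.npz');p={k:d[k] for k in d};g=p['img'].astype(int)
print(block(p))
for r in (110,120,150,180): print(r,g[r,395:432,0].tolist())
def ln(nm,cols,rows,z,f):
    w=np.array([J(atz(p,(cols[0]+f(g[r,cols[0]:cols[1]]),r),z,True)) for r in rows]);c=np.polyfit(w[:,0],w[:,1],1)
    print(nm,w[:,1].mean(),np.degrees(np.arctan(c[0])),np.abs(np.polyval(c,w[:,0])-w[:,1]).max())
R=range(140,190,3)
ln('fence',(385,408),range(115,240,6),.018,lambda a:np.argmin(np.diff(a[:,0]))+.5)
zb=.2104-.1252+.02
ln('barR',(295,315),R,zb,lambda a:np.argmax(np.abs(np.diff(a.sum(1))))+.5)
ln('barL',(244,262),R,zb,lambda a:np.argmax(np.abs(np.diff(a.sum(1))))+.5)
c=278;a=g[115:140,c].sum(1);r=115+np.argmax(np.abs(np.diff(a)))+.5;print('bar tail',r,J(atz(p,(c,r),zb,True)))
print('TCP',J(read_state()['tcp_pos']))
E
```

```text
(array([ 306,  145,   82,  118, 6554], dtype=int32), ((-98.94692993164062, -12.061527252197266), (49.37809753417969, 89.08820343017578), 79.75965881347656))
110 [143, 134, 60, 62, 62, 68, 64, 61, 59, 60, 70, 72, 67, 56, 129, 147, 140, 140, 139, 136, 135, 132, 130, 127, 125, 124, 122, 122, 122, 123, 88, 140, 135, 135, 133, 125, 119]
120 [145, 120, 54, 62, 64, 66, 63, 63, 61, 62, 74, 72, 66, 53, 156, 145, 142, 142, 138, 138, 135, 133, 129, 126, 124, 122, 123, 121, 121, 108, 113, 139, 136, 136, 134, 119, 124]
150 [102, 51, 62, 66, 69, 62, 64, 63, 64, 69, 71, 63, 95, 142, 146, 143, 142, 140, 138, 136, 131, 127, 125, 123, 123, 122, 122, 123, 94, 142, 138, 139, 137, 129, 125, 133, 133]
180 [56, 65, 68, 63, 65, 66, 65, 69, 70, 68, 58, 165, 146, 143, 142, 141, 141, 138, 133, 129, 127, 126, 125, 125, 125, 126, 94, 143, 141, 141, 137, 132, 126, 131, 133, 133, 136]
fence 39.54653663743562 0.24931347259096173 0.4901914324874497
barR -47.44699011077412 11.319572757325535 3.4438436976411566
barL -78.8577793108598 0.8751126419245749 0.267096816446184
bar tail 128.5 [-159.09  -63.74]
TCP [-92.73 -64.26]
```

```bash
python3 - <<'E'
from meas import *
np.set_printoptions(precision=2,suppress=True)
d=np.load('w5.npz');p={k:d[k] for k in d};g=p['img'].astype(int)
for r in (135,150,165,180,195): print(r,g[r,296:312].sum(1).tolist(),g[r,246:258].sum(1).tolist())
E
```

```text
135 [192, 193, 193, 190, 181, 183, 183, 148, 287, 370, 359, 361, 357, 360, 358, 364] [425, 432, 429, 433, 448, 455, 160, 207, 224, 227, 227, 229]
150 [197, 193, 190, 188, 185, 189, 182, 113, 372, 360, 360, 357, 356, 360, 360, 363] [429, 428, 423, 428, 445, 423, 242, 203, 220, 225, 228, 225]
165 [197, 198, 194, 191, 185, 189, 171, 140, 351, 365, 358, 356, 358, 362, 363, 363] [441, 432, 426, 431, 427, 393, 293, 201, 218, 226, 227, 229]
180 [199, 197, 193, 189, 189, 192, 157, 164, 339, 363, 359, 359, 360, 358, 366, 386] [451, 446, 441, 436, 431, 443, 363, 212, 216, 227, 228, 231]
195 [199, 200, 194, 190, 188, 188, 152, 222, 336, 362, 357, 360, 378, 248, 132, 123] [428, 431, 444, 449, 443, 454, 360, 219, 211, 226, 224, 228]
```

step_arm([
  [[0,0,0,0,-3,15,0],[0,0,0,0,0,17,0],[0,0,0,0,0,15,0],[0,0,0,0,0,10,0],[0,0,0,0,0,6.5,0]],
])

```text
t: 10.45
tcp_pos: [0.5189, 0.0273, 0.146]
eef_rot: [[0.135, 0.991, -0.001], [0.991, -0.135, 0.0], [0.0, -0.001, -1.0]]
force: [-0.3, 0.4, -1.9]
width: 0.0196
grip_force: 60.0
```

step_arm([
  [[0,0,0,0,4,0,0],[0,0,0,0,4,0,0],[0,0,0,0,4,0,0],[0,0,0,0,4,0,0],[0,0,0,0,0,0,0]],
])

```text
t: 10.95
tcp_pos: [0.5361, 0.024, 0.1472]
eef_rot: [[0.136, 0.991, 0.001], [0.991, -0.136, -0.0], [0.0, 0.001, -1.0]]
force: [0.5, -0.4, -0.6]
width: 0.0196
grip_force: 60.0
```

```bash
cat > st.py <<'E'
from meas import *
np.set_printoptions(precision=2,suppress=True)
F=[];M=[];T=[];K=3
for i in range(K):
    q=snapshot('wrist');s=read_state();F.append(s['force']);M.append(s['wrist_torque']);T.append(s['tcp_pos'])
f=np.mean(F,0);m=np.mean(M,0);t=np.mean(T,0)
a=np.degrees(np.arctan2(s['eef_rot'][1,0],s['eef_rot'][0,0]))
print('t',s['t'],'TCPj',J(t),'z',t[2]*1e3,'a',a,'Fjig',f[:2]@v,f[:2]@n,f[2],'M',m[:2]@v,m[:2]@n,m[2],'w',s['width'])
E
python3 st.py; python3 - <<'E'
from meas import *
p=snapshot('wrist');save(p,'w6');print(block(p))
E
```

```text
t 11.1 TCPj [-91.86 -50.54] z 147.00143621857274 a 82.17666730707543 Fjig -0.2298388239907048 -0.0440867198602263 -1.8649514152035944 M 0.08848021238342749 -0.0373714783493358 -0.006390630513565393 w 0.01970388320734308
(array([ 311,  156,   92,  114, 8598], dtype=int32), ((-112.09752655029297, -6.645944595336914), (49.267738342285156, 67.02349853515625), 86.59149932861328))
```

step_arm([
  [[0,0,0,0,4,0,0],[0,0,0,0,4,0,0],[0,0,0,0,4,0,0],[0,0,0,0,4,0,0],[0,0,0,0,4,0,0]],
])

```text
t: 11.65
tcp_pos: [0.5551, 0.0215, 0.1467]
eef_rot: [[0.136, 0.991, -0.0], [0.991, -0.136, 0.0], [0.0, -0.0, -1.0]]
force: [-1.9, 0.2, -0.4]
width: 0.0194
grip_force: 60.0
```

```bash
python3 st.py; python3 - <<'E'
from meas import *
p=snapshot('wrist');save(p,'w7');print(block(p))
E
```

```text
t 11.8 TCPj [-91.95 -30.06] z 146.7702067503057 a 82.17786897020005 Fjig -0.4551724883663697 0.44555025403079895 -1.471346822754619 M 0.027936898583996034 -0.020753760298715746 0.007520985530026021 w 0.019838471896380147
(array([ 305,  156,   88,  114, 8776], dtype=int32), ((-112.75987243652344, 9.583184242248535), (68.25497436523438, 49.23893737792969), 0.41114479303359985))
```

View pics/w7.png

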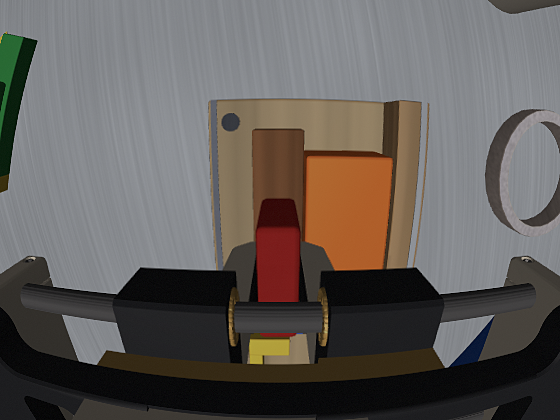

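step_arm([
  [[0,0,0,0,1,0,0],[0,0,0,0,1,0,0],[0,0,0,0,1,0,0],[0,0,0,0,1,0,0],[0,0,0,0,0,0,0]],
])

```text
t: 12.35
tcp_pos: [0.559, 0.021, 0.1467]
eef_rot: [[0.136, 0.991, 0.0], [0.991, -0.136, 0.0], [0.0, 0.0, -1.0]]
force: [-0.2, -1.1, -1.9]
width: 0.0197
grip_force: 60.0
```

```bash
python3 st.py
```

```text
t 12.5 TCPj [-92.02 -26.85] z 146.69992632352077 a 82.18173742864757 Fjig -0.2836430361238974 -0.997923838544519 -1.624621793940132 M -0.06990309582136554 0.011816227694281001 0.031754804478917535 w 0.019691463238704767
```

step_arm([
  [[0,0,0,0,0.5,0,0],[0,0,0,0,0.5,0,0],[0,0,0,0,0,0,0],[0,0,0,0,0,0,0],[0,0,0,0,0,0,0]],
])

```text
t: 13.0
tcp_pos: [0.5599, 0.0208, 0.1468]
eef_rot: [[0.136, 0.991, 0.0], [0.991, -0.136, -0.0], [0.0, 0.0, -1.0]]
force: [-1.1, 0.4, -2.0]
width: 0.0197
grip_force: 60.0
```

```bash
python3 st.py
```

```text
t 13.15 TCPj [-92.01 -25.89] z 146.75172679570827 a 82.18184866562054 Fjig -0.5205315178722097 -0.9848609707868174 -1.8405318809628886 M -0.083934510540415 -0.007989676479753235 -0.0140738558661362 w 0.0197922996480664
```

step_arm([
  [[0,0,0,0,0.5,0,0],[0,0,0,0,0.5,0,0],[0,0,0,0,0,0,0],[0,0,0,0,0,0,0],[0,0,0,0,0,0,0]],
])

```text
t: 13.65
tcp_pos: [0.5603, 0.0208, 0.1466]
eef_rot: [[0.136, 0.991, -0.001], [0.991, -0.136, 0.0], [0.0, -0.001, -1.0]]
force: [-4.7, 0.1, 1.7]
width: 0.0197
grip_force: 60.0
```

```bash
python3 st.py
```

```text
t 13.8 TCPj [-92.07 -25.6 ] z 146.61788253622535 a 82.18501465272647 Fjig 0.1383101412546302 -5.094886276263102 0.8534483875670295 M -0.9837816795210397 -0.04259134817253619 -0.009226082684119286 w 0.01960579121992847
```

step_arm([
  [[0,0,0,0,-1,0,0],[0,0,0,0,-3,0,0],[0,0,0,0,-5,0,0],[0,0,0,0,0,0,0],[0,0,0,7,0,0,0]],
])

```text
t: 14.3
tcp_pos: [0.5532, 0.0284, 0.147]
eef_rot: [[0.137, 0.991, 0.001], [0.991, -0.137, -0.0], [-0.0, 0.001, -1.0]]
force: [-0.1, -0.3, -1.8]
width: 0.0193
grip_force: 60.0
```

step_arm([
  [[0,0,0,25,0,0,0],[0,0,0,30,0,0,0],[0,0,0,30,0,0,0],[0,0,0,30,0,0,0],[0,0,0,28,0,0,0]],
])

```text
t: 14.8
tcp_pos: [0.5727, 0.1724, 0.1469]
eef_rot: [[0.136, 0.991, 0.001], [0.991, -0.136, 0.0], [0.0, 0.001, -1.0]]
force: [0.8, -0.5, -1.4]
width: 0.0195
grip_force: 60.0
```

```bash
python3 st.py; python3 - <<'E'
from meas import *
np.set_printoptions(precision=2,suppress=True)
d=np.load('w4.npz');p={k:d[k] for k in d};g=p['img'].astype(int)
m=(g[:,:,0]>100)&(g[:,:,1]>90)&(g[:,:,2]<70);m[:,:200]=0;m[:,360:]=0
k,l,st,c=cv2.connectedComponentsWithStats(m.astype(np.uint8));i=1+np.argmax(st[1:,4]);print(st[i])
h=np.radians(-73.9);sx=np.array([np.cos(h),np.sin(h)]);sy=np.array([-sx[1],sx[0]]);o=np.array([.5174,.3603])
w=np.array([(lambda x:[(x[:2]-o)@sx,(x[:2]-o)@sy])(atz(p,x,.025,True)) for x in np.argwhere(l==i)[:,::-1]])*1e3
print('shoe range',w.min(0),w.max(0))
for x in range(60,150,6):
    q=w[(w[:,0]>=x)&(w[:,0]<x+6)]
    if len(q): print(x,q[:,1].min(),q[:,1].max())
p=snapshot('top');save(p,'t2');b=regions_of(p,'block')
for r in b[:2]:
    c,s,a=cv2.minAreaRect(np.array([J(atz(p,x,.054)) for x in np.argwhere(r['pixels'])[:,::-1]]).astype(np.float32));print(r['confidence'],np.array(c),s,a)
E
```

```text
t 14.95 TCPj [-245.79  -34.83] z 146.92656226408903 a 82.35911954971813 Fjig -0.8082389381457205 0.08978762366844929 -1.0214556473431173 M 0.07143222388860909 0.023227513295818174 0.00015631057975030194 w 0.019855181658829192
[254 285  37  17 494]
shoe range [ 84.45 -25.44] [102.11   8.37]
84 -21.55266133249367 8.238765918070992
90 -25.44328090903065 8.310841270951745
96 -22.686705968194673 8.370765083652065
102 -20.958240250919523 -11.472536485224625
0.66 [-102.9    11.65] (54.559757232666016, 90.60013580322266) 89.92283630371094
```

step_arm([
  [[0,0,0.2,0,6,0,0],[0,0,0,0,9,0,0],[0,0,0,0,8,0,0],[0,0,0,0,6,0,0],[0,0,0,0,3,0,0]],
])

```text
t: 15.55
tcp_pos: [0.6051, 0.1655, 0.1467]
eef_rot: [[0.14, 0.99, 0.0], [0.99, -0.14, -0.0], [0.0, 0.0, -1.0]]
force: [0.3, -0.1, -1.5]
width: 0.0198
grip_force: 60.0
```

```bash
python3 st.py; python3 - <<'E'
from meas import *
p=snapshot('wrist');save(p,'w8')
print(block(p))
E
```

```text
t 15.7 TCPj [-241.77   -2.08] z 146.5995844596822 a 81.96641431629646 Fjig 0.44672131965663 0.2847468687995506 -1.6416438136848994 M 0.11832385112872076 -0.01729182908536045 -0.009251899054629595 w 0.01934123878140417
(array([ 257,  232,   38,   70, 2063], dtype=int32), ((-230.03260803222656, -4.14919376373291), (21.646575927734375, 46.05625915527344), 89.97657012939453))
```

View pics/w8.png

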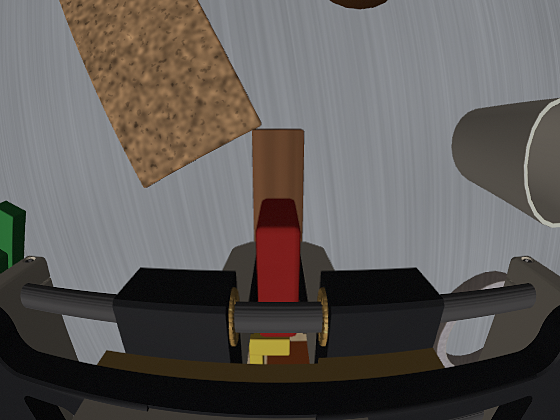

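step_arm([
  [[0,0,-0.2,0,0.5,0,0],[0,0,0,0,0.5,0,0],[0,0,0,0,0.5,0,0],[0,0,0,0,0.5,0,0],[0,0,0,0,0,0,0]],
])

```text
t: 16.25
tcp_pos: [0.606, 0.1658, 0.1468]
eef_rot: [[0.136, 0.991, 0.0], [0.991, -0.136, -0.0], [-0.0, 0.0, -1.0]]
force: [0.1, 0.5, -2.3]
width: 0.0198
grip_force: 60.0
```

```bash
python3 st.py
```

```text
t 16.4 TCPj [-242.07   -0.71] z 146.77446938103097 a 82.183930972245 Fjig -0.33469857095443034 0.1661632297110238 -1.305979645601394 M 0.08381998863321825 -0.04515294635045988 -0.005759638034890477 w 0.01949142059567702
```

step_arm([
  [[0,0,0,0,0.5,0,0],[0,0,0,0,0.5,0,0],[0,0,0,0,0.5,0,0],[0,0,0,0,0,0,0],[0,0,0,0,0,0,0]],
])

```text
t: 16.9
tcp_pos: [0.6072, 0.1656, 0.1466]
eef_rot: [[0.136, 0.991, -0.001], [0.991, -0.136, 0.0], [-0.0, -0.001, -1.0]]
force: [-1.6, 0.6, -0.6]
width: 0.0198
grip_force: 60.0
```

```bash
python3 st.py
```

```text
t 17.05 TCPj [-242.06    0.54] z 146.65690416071573 a 82.1789615214662 Fjig -0.25059191827810556 -2.0859063977525234 -0.8394021894483256 M -0.2972599530362603 -0.031126487109079483 -0.18157854207975346 w 0.01983790761623516
```

step_arm([
  [[0,0,0,-1,0,0,0],[0,0,0,-1,0,0,0],[0,0,0,-1,0,0,0],[0,0,0,-1,0,0,0],[0,0,0,0,0,0,0]],
])

```text
t: 17.55
tcp_pos: [0.6068, 0.1618, 0.1467]
eef_rot: [[0.136, 0.991, -0.0], [0.991, -0.136, 0.001], [0.001, -0.0, -1.0]]
force: [-2.5, 2.5, -1.6]
width: 0.0197
grip_force: 60.0
```

```bash
python3 st.py
```

```text
t 17.7 TCPj [-238.22    0.65] z 146.66872354193404 a 82.17888634946698 Fjig -2.220386760537753 -2.903732300078976 -1.3563607210955286 M -0.45116597432490113 0.5148420679929319 -0.23453621029823082 w 0.019603061892118745
```

step_arm([
  [[0,0,0,-3,0.2,0,0],[0,0,0,-4,0,0,0],[0,0,0,-5,0,0,0],[0,0,0,-5,0,0,0],[0,0,0,-3,0,0,0]],
])

```text
t: 18.2
tcp_pos: [0.6042, 0.1411, 0.1467]
eef_rot: [[0.137, 0.991, -0.001], [0.991, -0.137, -0.0], [-0.0, -0.001, -1.0]]
force: [-2.9, 3.6, -1.9]
width: 0.0199
grip_force: 60.0
```

```bash
python3 st.py
```

```text
t 18.35 TCPj [-217.08    0.98] z 146.5725763545451 a 82.15846223667016 Fjig -0.6988202044046465 -3.83014462884462 -2.6055323763753226 M -0.6664681639339364 0.16863868969068424 -0.32199972254743986 w 0.019562368312833582
```

step_arm([
  [[0,0,0,-4,0,0,0],[0,0,0,-5,0,0,0],[0,0,0,-5,0,0,0],[0,0,0,-5,0,0,0],[0,0,0,-5,0,0,0]],
])

```text
t: 18.85
tcp_pos: [0.601, 0.118, 0.1467]
eef_rot: [[0.136, 0.991, -0.0], [0.991, -0.136, 0.0], [0.0, -0.0, -1.0]]
force: [-2.6, 4.1, -0.6]
width: 0.0198
grip_force: 60.0
```

```bash
python3 st.py; python3 - <<'E'
from meas import *
p=snapshot('top');save(p,'t3')
for r in regions_of(p,'block')[:1]:
    c,s,a=cv2.minAreaRect(np.array([J(atz(p,x,.054)) for x in np.argwhere(r['pixels'])[:,::-1]]).astype(np.float32));print(r['confidence'],np.array(c),s,a)
for r in regions_of(p,'stop')[:1]:
    w=np.array([J(atz(p,x,.057)) for x in np.argwhere(r['pixels'])[:,::-1]]);print('stop',w.min(0),w.max(0))
E
```

```text
t 19.0 TCPj [-193.31    1.12] z 146.61432652900058 a 82.16643434227909 Fjig -0.6988210664012192 -3.796545135953542 -2.6154628646691287 M -0.7200572884818016 0.26262901168144914 -0.3047980827468169 w 0.019602402902830104
0.64 [-58.2637558   10.41964531] (59.03361129760742, 92.07737731933594) 87.48651123046875
stop [137.54995892 -27.45991167] [160.29308489  71.52728229]
```

```bash
python3 - <<'E'
from meas import *
np.set_printoptions(precision=2,suppress=True)
p=snapshot('top');s=snapshot('side');save(s,'s3')
for nm,im in [('t2',cv2.imread('pics/t2.png')[:,:,::-1]),('t3',cv2.imread('pics/t3.png')[:,:,::-1])]:
    g=im.astype(int);m=(g[:,:,0]>110)&(g[:,:,0]-g[:,:,2]>75)&(g[:,:,0]-g[:,:,1]>40);m[:185]=0;m[225:]=0;m[:,220:][:,100:]=0
    k,l,st,c=cv2.connectedComponentsWithStats(m.astype(np.uint8));i=1+np.argmax(st[1:,4]);q=l==i
    w=np.array([J(atz(p,x,.054)) for x in np.argwhere(q)[:,::-1]])
    print(nm,st[i],w.mean(0),np.array(cv2.minAreaRect(w.astype(np.float32))[1]),cv2.minAreaRect(w.astype(np.float32))[2])
    pts=w-w.mean(0);e=np.linalg.svd(pts,full_matrices=False)[2][0];print('axis',np.degrees(np.arctan(e[1]/e[0])))
a=cv2.imread('pics/t3.png')[165:235,215:355];b=cv2.imread('pics/s3.png')[140:270,200:360]
a=cv2.resize(a,None,fx=5,fy=5,interpolation=cv2.INTER_CUBIC);b=cv2.resize(b,(0,0),fx=1.9,fy=1.9,interpolation=cv2.INTER_CUBIC)
o=np.zeros((a.shape[0]+b.shape[0],700,3),np.uint8);o[:a.shape[0],:a.shape[1]]=a;o[a.shape[0]:,:b.shape[1]]=b;cv2.imwrite('pics/c3.png',o[:600])
E
```

```text
t2 [232 185  32  15 417] [-101.08    9.56] [89.83 41.64] 7.225247383117676
axis 4.752365050014959
t3 [247 185  33  17 480] [-55.62  12.54] [92.71 47.57] 7.1976213455200195
axis 5.3981596304504675
```

View pics/c3.png

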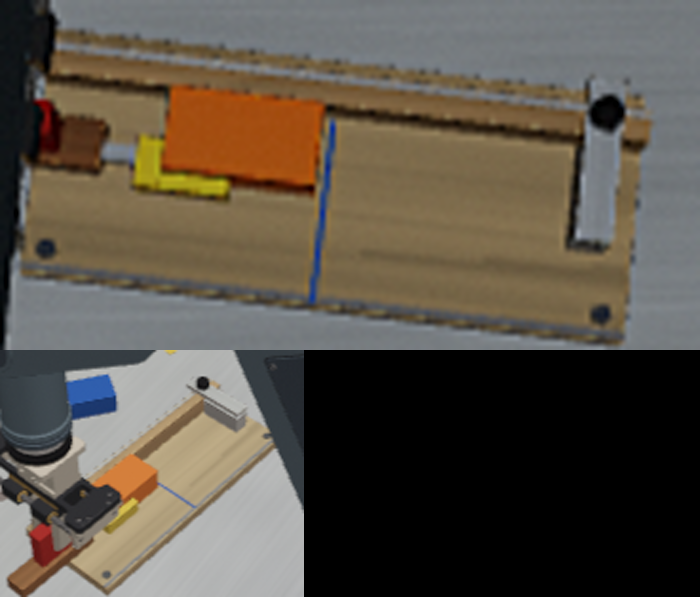

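```bash
cat > sq.py <<'E'
from meas import *
np.set_printoptions(precision=2,suppress=True)
def sq(p,lo,hi):
    g=p['img'].astype(float);s=g[:,:,0]-g[:,:,2]   # orange-ness
    def edge(c,r0,r1,sig,th,rise):
        a=sig[r0:r1,c]
        for i in range(len(a)-1):
            if (a[i]<th<=a[i+1]) if rise else (a[i]>=th>a[i+1]): return r0+i+(th-a[i])/(a[i+1]-a[i])
    R={'in':[],'out':[],'face':[]}
    for c in range(lo,hi):
        top=edge(c,176,196,s,95,True)
        if top is None: continue
        o=edge(c,int(top)+4,225,s,100,False)
        R['in'].append(J(atz(p,(c,top),.054)));R['out'].append(J(atz(p,(c,o),.054)))
    for k in ('in','out'):
        w=np.array(R[k]);b=np.polyfit(w[:,0],w[:,1],1);r=w[:,1]-np.polyval(b,w[:,0]);print(k,len(w),'x',w[[0,-1],0],'y',w[:,1].mean(),'ang',np.degrees(b[0]),'res',r.std())
    # fence inner top edge: board edges via outer board edge
    w=[]
    for c in range(285,325):
        a=g[225:245,c].sum(1);i=np.argmax(np.abs(np.diff(cv2.GaussianBlur(a,(1,3),0).ravel())));w.append(J(atz(p,(c,225+i+.5),.018)))
    w=np.array(w);b=np.polyfit(w[:,0],w[:,1],1);print('board edge',w[:,1].mean(),np.degrees(b[0]),(w[:,1]-np.polyval(b,w[:,0])).std())
E
python3 - <<'E'
from sq import *
p=snapshot('top')
sq(p,251,277)
g=p['img'].astype(int)
for c in (252,262,272): print(c,[(x[0],x[0]-x[2]) for x in g[178:206,c].tolist()])
E
```

```text
in 26 x [-96.19 -22.86] y 39.32382527013101 ang 0.22918841079309848 res 0.4713697319059862
out 26 x [-89.31 -16.6 ] y -11.22841933589049 ang 1.4544820203434452 res 2.396082406761452
board edge -77.33147119860784 0.25461000883817925 0.8708485334037875
252 [(113, 65), (114, 58), (125, 59), (126, 63), (135, 108), (169, 154), (165, 148), (163, 148), (162, 146), (163, 147), (165, 147), (162, 146), (163, 147), (164, 147), (163, 147), (164, 146), (164, 147), (164, 148), (164, 146), (168, 152), (146, 136), (72, 65), (154, 133), (173, 144), (156, 134), (83, 75), (91, 50), (132, 49)]
262 [(127, -12), (117, 50), (116, 63), (119, 55), (112, 52), (124, 84), (171, 156), (164, 148), (163, 149), (163, 146), (163, 148), (163, 146), (162, 147), (162, 147), (164, 146), (162, 145), (162, 147), (163, 146), (163, 147), (163, 145), (168, 149), (158, 141), (90, 85), (69, 64), (99, 57), (135, 49), (129, 49), (123, 48)]
272 [(103, 25), (119, -18), (97, 34), (108, 56), (116, 55), (109, 49), (102, 66), (170, 160), (164, 151), (164, 147), (163, 147), (163, 148), (163, 147), (162, 147), (163, 147), (163, 147), (164, 146), (164, 148), (164, 148), (164, 145), (163, 146), (165, 148), (164, 150), (130, 121), (62, 61), (86, 53), (138, 50), (128, 49)]
```

step_arm([
  [[0,0,0,-4,0,0,0],[0,0,0,-5,0,0,0],[0,0,0,-5,0,0,0],[0,0,0,-5,0,0,0],[0,0,0,-5,0,0,0]],
])

```text
t: 19.8
tcp_pos: [0.5979, 0.095, 0.1469]
eef_rot: [[0.136, 0.991, 0.0], [0.991, -0.136, 0.002], [0.002, 0.0, -1.0]]
force: [-3.5, 3.7, -1.4]
width: 0.0196
grip_force: 60.1
```

```bash
python3 st.py
```

```text
t 19.95 TCPj [-170.08    1.24] z 146.79545986200694 a 82.16645452227506 Fjig -1.3736391201162659 -4.425087467020503 -3.0039641693120145 M -0.7907129705226765 0.38304430370879106 -0.35316656660959417 w 0.01969997718781164
```

step_arm([
  [[0,0,0,-4,0,0,0],[0,0,0,-5,-0.1,0,0],[0,0,0,-5,0,0,0],[0,0,0,-5,0,0,0],[0,0,0,-5,0,0,0]],
])

```text
t: 20.45
tcp_pos: [0.5945, 0.0711, 0.1468]
eef_rot: [[0.136, 0.991, 0.0], [0.991, -0.136, 0.001], [0.001, 0.0, -1.0]]
force: [-4.0, 3.2, -1.8]
width: 0.0194
grip_force: 60.1
```

```bash
python3 st.py
```

```text
t 20.6 TCPj [-145.94    1.34] z 146.75980600876852 a 82.17510457552424 Fjig -1.3183296556007105 -3.802487834600659 -2.2970831604380724 M -0.785815970417325 0.31010090696804876 -0.3555441255475145 w 0.019676306730594607
```

step_arm([
  [[0,0,0,-4,0,0,0],[0,0,0,-5,0,0,0],[0,0,0,-5,0,0,0],[0,0,0,-5,0,0,0],[0,0,0,-5,0,0,0]],
])

```text
t: 21.1
tcp_pos: [0.5913, 0.0472, 0.1468]
eef_rot: [[0.136, 0.991, 0.0], [0.991, -0.136, 0.001], [0.001, 0.0, -1.0]]
force: [-3.5, 3.0, -2.0]
width: 0.0197
grip_force: 60.1
```

```bash
python3 st.py
```

```text
t 21.25 TCPj [-121.81    1.46] z 146.72019612562625 a 82.1791789793039 Fjig -0.9734744206381089 -4.2730422212521395 -3.0489693923008496 M -0.7727633784683475 0.31126977295205643 -0.3868151848511181 w 0.01971511253741442
```

step_arm([
  [[0,0,0,-4,0,0,0],[0,0,0,-5,0,0,0],[0,0,0,-5,0,0,0],[0,0,0,-5,0,0,0],[0,0,0,-5,0,0,0]],
])

```text
t: 21.75
tcp_pos: [0.588, 0.0233, 0.1468]
eef_rot: [[0.136, 0.991, 0.0], [0.991, -0.136, 0.001], [0.001, -0.0, -1.0]]
force: [-3.2, 4.7, -2.1]
width: 0.0197
grip_force: 60.1
```

```bash
python3 st.py
```

```text
t 21.9 TCPj [-97.78   1.59] z 146.73170162242434 a 82.1806623214363 Fjig -0.8409549263998295 -4.323949046925019 -3.244491989765295 M -0.7899492386166239 0.2928067464384448 -0.3810886915830524 w 0.01960931996227916
```

step_arm([
  [[0,0,0,-4,0,0,0],[0,0,0,-5,0,0,0],[0,0,0,-5,0,0,0],[0,0,0,-4,0,0,0],[0,0,0,-3,0,0,0]],
])

```text
t: 22.4
tcp_pos: [0.5851, 0.0023, 0.1468]
eef_rot: [[0.136, 0.991, -0.0], [0.991, -0.136, 0.001], [0.001, -0.0, -1.0]]
force: [-3.4, 4.0, -2.4]
width: 0.0199
grip_force: 60.1
```

```bash
python3 st.py; python3 - <<'E'
from sq import *
p=snapshot('top');save(p,'t4')
g=p['img'].astype(int)
m=(g[:,:,0]>140)&(g[:,:,0]-g[:,:,2]>110)&(g[:,:,0]-g[:,:,1]>60);m[:175]=0;m[225:]=0;m[:,360:]=0;m[:,:230]=0
q=np.argwhere(m);print('cols',q[:,1].min(),q[:,1].max(),len(q));c0,c1=q[:,1].min()+3,q[:,1].max()-4
sq(p,c0,c1)
for r in (195,200):
    print(r,g[r,270:345].tolist())
    a=(g[r,:,0]-g[r,:,2]);e=[c for c in range(290,340) if a[c]>=95>a[c+1]][-1];x=e+(a[e]-95)/(a[e]-a[e+1]);print('front',x,J(atz(p,(x,r),.054)))
E
```

```text
t 22.55 TCPj [-76.9    1.69] z 146.73909106512335 a 82.17798404609574 Fjig -1.787742545217362 -3.9231844217621568 -2.782030973314786 M -0.7924014414645502 0.43196245509501946 -0.34669172309113067 w 0.019649776602801365
cols 287 318 496
in 24 x [18.26 85.65] y 40.20137432717927 ang 0.18547064321781961 res 0.4850615406679303
out 24 x [24.37 90.84] y -10.019191664039765 ang 1.313751061843365 res 0.7799700790993256
board edge -77.33147119860784 0.25461000883817925 0.8708485334037875
195 [[12, 20, 24], [38, 30, 26], [79, 48, 25], [79, 46, 25], [73, 40, 20], [87, 64, 43], [136, 118, 82], [134, 116, 80], [133, 112, 80], [139, 115, 73], [57, 75, 113], [67, 80, 108], [133, 113, 81], [127, 108, 78], [128, 107, 81], [125, 107, 81], [129, 114, 86], [72, 72, 58], [167, 76, 18], [169, 80, 16], [166, 78, 16], [166, 79, 18], [165, 80, 15], [166, 80, 17], [164, 78, 16], [165, 78, 17], [165, 79, 17], [164, 78, 17], [167, 81, 19], [166, 81, 20], [163, 77, 15], [165, 79, 17], [166, 79, 19], [164, 78, 15], [163, 77, 14], [166, 80, 19], [163, 79, 16], [164, 78, 16], [165, 80, 19], [165, 79, 16], [164, 78,
[... 1092 characters left out ...]
[167, 82, 21], [165, 80, 17], [164, 81, 17], [166, 81, 21], [165, 78, 15], [166, 81, 19], [165, 79, 17], [166, 80, 18], [164, 78, 17], [165, 78, 16], [166, 81, 18], [165, 79, 17], [165, 79, 15], [164, 78, 15], [172, 80, 14], [134, 74, 33], [119, 106, 77], [121, 105, 75], [121, 103, 73], [121, 102, 73], [123, 105, 74], [122, 104, 74], [121, 104, 74], [122, 105, 74], [122, 104, 74], [128, 110, 78], [77, 66, 50], [11, 9, 6], [142, 148, 158], [127, 133, 140], [123, 128, 135], [124, 128, 135], [119, 125, 131], [121, 127, 131], [122, 128, 136], [128, 130, 129], [121, 102, 71], [121, 103, 70], [123, 104, 71], [126, 107, 78], [115, 120, 126], [115, 122, 126]]
front 318.10169491525426 [103.71   9.39]
```

step_arm([
  [[0,0,0,-4,0,0,0],[0,0,0,-5,0,0,0],[0,0,0,-5,0,0,0],[0,0,0,-4,0,0,0],[0,0,0,-3,0,0,0]],
])

```text
t: 23.1
tcp_pos: [0.5823, -0.0186, 0.1468]
eef_rot: [[0.136, 0.991, 0.0], [0.991, -0.136, 0.0], [0.0, -0.0, -1.0]]
force: [-4.4, 3.7, -2.5]
width: 0.0196
grip_force: 60.1
```

step_arm([
  [[0,0,0,-2,0,0,0],[0,0,0,-2,0,0,0],[0,0,0,-2,0,0,0],[0,0,0,-1.5,0,0,0],[0,0,0,-1,0,0,0]],
])

```text
t: 23.6
tcp_pos: [0.5811, -0.027, 0.1468]
eef_rot: [[0.136, 0.991, 0.0], [0.991, -0.136, 0.0], [0.0, 0.0, -1.0]]
force: [-2.7, 4.1, -2.0]
width: 0.0196
grip_force: 60.0
```

```bash
python3 st.py; python3 - <<'E'
from sq import *
p=snapshot('top');save(p,'t5');g=p['img'].astype(int)
for r in (195,200):
    a=(g[r,:,0]-g[r,:,2]);e=[c for c in range(290,340) if a[c]>=95>a[c+1]][-1];x=e+(a[e]-95)/(a[e]-a[e+1]);print('front',x,J(atz(p,(x,r),.054)),g[r,320:336,0])
E
```

```text
t 23.75 TCPj [-47.59   1.83] z 146.7379943946228 a 82.18568973413167 Fjig -2.496897112626768 -3.7326373250018436 -2.341646511913773 M -0.8036621030831548 0.5858994539252255 -0.3855336625771115 w 0.019916458547200748
front 328.5419847328244 [132.25  27.94] [165 165 166 164 166 165 165 168 177  98  18  68 125 124 127 119]
front 328.4017094017094 [133.32  13.13] [165 165 165 165 165 165 167 170 165  75  10 145 129 124 123 119]
```

step_arm([
  [[0,0,0,-1,0,0,0],[0,0,0,-1,0,0,0],[0,0,0,-1,0,0,0],[0,0,0,-1,0,0,0],[0,0,0,-0.5,0,0,0]],
])

```text
t: 24.3
tcp_pos: [0.5805, -0.0314, 0.1467]
eef_rot: [[0.136, 0.991, -0.0], [0.991, -0.136, 0.0], [0.0, -0.0, -1.0]]
force: [-3.7, 4.8, -2.1]
width: 0.0196
grip_force: 60.1
```

```bash
python3 st.py
```

```text
t 24.45 TCPj [-43.14   1.84] z 146.7288994330898 a 82.18269568012416 Fjig -3.4595095429191667 -4.018268059391636 -2.7367465890729528 M -0.7736368987721962 0.6623933723145202 -0.3399956146258689 w 0.019934476729558757
```

step_arm([
  [[0,0,0,-0.4,0,0,0],[0,0,0,-0.4,0,0,0],[0,0,0,-0.4,0,0,0],[0,0,0,0,0,0,0],[0,0,0,0,0,0,0]],
])

```text
t: 24.95
tcp_pos: [0.5804, -0.0327, 0.1468]
eef_rot: [[0.136, 0.991, 0.0], [0.991, -0.136, 0.0], [0.0, 0.0, -1.0]]
force: [-3.4, 3.2, -2.9]
width: 0.0195
grip_force: 60.1
```

```bash
python3 st.py
```

```text
t 25.1 TCPj [-41.96   1.86] z 146.73245664435734 a 82.18344980775036 Fjig -2.5958061614584915 -4.119233238635397 -2.3970245657019613 M -0.7855255861619984 0.6877257272556025 -0.34073411217853317 w 0.019543464638900634
```

step_arm([
  [[0,0,0,-0.4,0,0,0],[0,0,0,-0.4,0,0,0],[0,0,0,-0.4,0,0,0],[0,0,0,0,0,0,0],[0,0,0,0,0,0,0]],
])

```text
t: 25.6
tcp_pos: [0.5803, -0.0334, 0.1469]
eef_rot: [[0.136, 0.991, 0.0], [0.991, -0.136, 0.001], [0.001, 0.0, -1.0]]
force: [-2.9, 4.7, -1.7]
width: 0.0197
grip_force: 60.1
```

```bash
python3 st.py
```

```text
t 25.75 TCPj [-41.25   1.87] z 146.83000192164394 a 82.18506103825767 Fjig -4.789059646986521 -3.92693456423193 -1.6799749896234861 M -0.7794616133167362 1.0668635445833705 -0.40230139131113524 w 0.019585606737678257
```

step_arm([
  [[0,0,0,-0.2,0,0,0],[0,0,0,0,0,0,0],[0,0,0,0,0,0,0],[0,0,0,0,0,0,0],[0,0,0,0,0,0,0]],
])

```text
t: 26.25
tcp_pos: [0.5803, -0.0334, 0.1469]
eef_rot: [[0.136, 0.991, 0.0], [0.991, -0.136, 0.001], [0.001, 0.0, -1.0]]
force: [-3.5, 5.7, -1.2]
width: 0.0193
grip_force: 60.1
```

```bash
python3 st.py; python3 - <<'E'
from sq import *
p=snapshot('top');save(p,'t6');g=p['img'].astype(int)
for r in (195,200): print(g[r,322:340].tolist())
sq(p,300,324)
E
```

```text
t 26.4 TCPj [-41.2    1.87] z 146.85914514502517 a 82.1805105007654 Fjig -5.357479292186299 -3.930745069270202 -1.6572989293948328 M -0.8009712446466339 1.1366864199037283 -0.3474388097613783 w 0.02002482174299138
[[164, 78, 16], [165, 78, 17], [167, 78, 17], [166, 80, 18], [166, 78, 19], [165, 78, 16], [165, 78, 16], [169, 80, 19], [179, 84, 11], [64, 32, 16], [118, 130, 139], [122, 130, 136], [125, 130, 135], [119, 124, 130], [120, 125, 131], [118, 124, 128], [126, 134, 147], [119, 100, 71]]
[[166, 80, 19], [164, 79, 15], [166, 80, 17], [165, 78, 17], [165, 80, 17], [166, 82, 19], [166, 80, 18], [169, 78, 13], [162, 76, 0], [136, 146, 161], [125, 133, 142], [124, 128, 135], [122, 128, 134], [119, 123, 130], [121, 126, 131], [122, 130, 137], [130, 131, 129], [121, 103, 72]]
in 24 x [ 49.79 114.82] y 39.48725288351407 ang 3.9142883579522914 res 3.8640385162679074
out 24 x [ 53.24 119.93] y -9.767115843566827 ang 0.7669032254934799 res 0.5419224810091311
board edge -77.33147119860784 0.25461000883817925 0.8708485334037875
```

step_arm([
  [[0,0,0,0.2,-0.2,0,0],[0,0,0,0.2,-0.2,0,0],[0,0,0,0.3,-0.3,0,0],[0,0,0,0.4,-0.4,0,0],[0,0,0,1,-1,0,0]],
])

```text
t: 26.95
tcp_pos: [0.5793, -0.0326, 0.1472]
eef_rot: [[0.135, 0.991, 0.002], [0.991, -0.135, -0.002], [-0.001, 0.003, -1.0]]
force: [0.2, 0.0, -2.1]
width: 0.0197
grip_force: 60.0
```

step_arm([
  [[0,0,0,2,-2,0,0],[0,0,0,3,-3,0,0],[0,0,0,5,-4,0,0],[0,0,0,8,-2,0,0],[0,0,0,10,0,0,0]],
])

```text
t: 27.45
tcp_pos: [0.5711, -0.0019, 0.1469]
eef_rot: [[0.136, 0.991, 0.0], [0.991, -0.136, -0.0], [-0.0, 0.0, -1.0]]
force: [-0.4, 0.0, -1.7]
width: 0.0195
grip_force: 60.0
```

step_arm([
  [[0,0,0,15,0,0,0],[0,0,0,20,0,0,0],[0,0,0,20,0,0,0],[0,0,0,12,0,0,0],[0,0,0,5,0,0,0]],
])

```text
t: 27.95
tcp_pos: [0.5812, 0.0707, 0.1467]
eef_rot: [[0.134, 0.991, 0.0], [0.991, -0.134, 0.0], [0.0, 0.0, -1.0]]
force: [0.7, -0.0, -2.3]
width: 0.02
grip_force: 60.0
```

```bash
python3 st.py; python3 - <<'E'
from sq import *
p=snapshot('top');save(p,'t7');g=p['img'].astype(int)
for r in (195,200): print(g[r,322:340].tolist())
sq(p,302,322)
a=cv2.resize(p['img'][165:240,215:355,::-1],None,fx=5.5,fy=5.5,interpolation=cv2.INTER_CUBIC);cv2.imwrite('pics/c7.png',a)
E
```

```text
t 28.1 TCPj [-143.44  -11.79] z 146.69365485284183 a 82.23412364607088 Fjig -0.3191869903341911 0.2021921145115356 -1.415837788061986 M 0.09124312585102955 0.009838090153220076 0.020916328390632167 w 0.019458417961274867
[[162, 77, 16], [163, 77, 17], [164, 79, 19], [162, 76, 16], [163, 77, 17], [163, 78, 17], [162, 75, 15], [164, 75, 14], [175, 79, 9], [64, 34, 19], [115, 128, 136], [120, 126, 133], [122, 129, 134], [118, 123, 129], [117, 122, 126], [119, 124, 129], [122, 131, 143], [118, 98, 70]]
[[163, 77, 17], [163, 79, 18], [163, 79, 17], [165, 79, 18], [164, 78, 19], [163, 79, 17], [163, 76, 14], [168, 77, 15], [160, 75, 0], [135, 145, 160], [120, 129, 137], [118, 125, 131], [122, 127, 133], [116, 123, 128], [119, 125, 130], [122, 129, 136], [127, 129, 127], [121, 103, 72]]
in 20 x [ 53.3  109.03] y 40.31368710095947 ang 0.2900884279559846 res 0.47731260568628736
out 20 x [ 58.91 114.05] y -9.540698243377815 ang 0.26561046083383505 res 0.5386333549771836
board edge -77.33147119860784 0.25461000883817925 0.8708485334037875
```

View pics/c7.png

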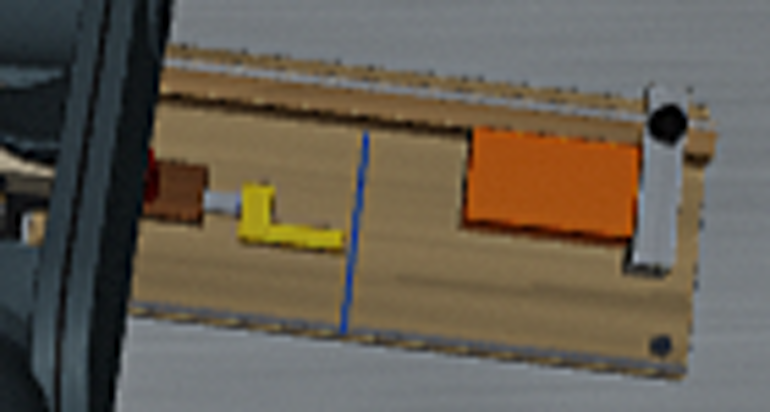

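step_arm([
  [[0,0,0,0,0,-8,0],[0,0,0,0,0,-15,0],[0,0,0,0,0,-18,0],[0,0,0,0,0,-15,0],[0,0,0,0,0,-8,0]],
])

```text
t: 28.65
tcp_pos: [0.5818, 0.068, 0.2129]
eef_rot: [[0.137, 0.991, 0.003], [0.991, -0.137, -0.0], [0.0, 0.003, -1.0]]
force: [-1.2, 0.7, -1.3]
width: 0.0197
grip_force: 60.0
```

```bash
python3 - <<'E'
from pl import *
plan([.5197,.3516,.21],106.1,10,jaw=0)
s=read_state();print(s['t'],s['tcp_pos'],s['force'],s['width'])
E
```

```text
[0.0, 0.0, -2.4, 27.2, -10.0, 0.3, 0]
[0.0, 0.0, -2.4, 27.6, -8.9, 0.3, 0]
[0.0, 0.0, -2.4, 28.0, -7.7, 0.3, 0]
[0.0, 0.0, -2.4, 28.3, -6.5, 0.3, 0]
[0.0, 0.0, -2.4, 28.5, -5.4, 0.3, 0]
[0.0, 0.0, -2.4, 28.7, -4.2, 0.3, 0]
[0.0, 0.0, -2.4, 28.9, -3.0, 0.3, 0]
[0.0, 0.0, -2.4, 29.0, -1.7, 0.3, 0]
[0.0, 0.0, -2.4, 29.0, -0.5, 0.3, 0]
[0.0, 0.0, -2.4, 29.0, 0.7, 0.3, 0]
28.65 [0.58180145 0.06800517 0.21285499] [-1.1785535   0.71597895 -1.28791208] 0.019690694766539802
```

step_arm([
  [[0,0,-2.4,27,-10,0,0],[0,0,-2.4,27.5,-9,0,0],[0,0,-2.4,28,-7.5,0,0],[0,0,-2.4,28.5,-6.5,0,0],[0,0,-2.4,28.5,-5.5,0,0]],
])

```text
t: 29.15
tcp_pos: [0.5496, 0.2109, 0.2108]
eef_rot: [[-0.074, 0.997, -0.0], [0.997, 0.074, -0.0], [-0.0, -0.0, -1.0]]
force: [0.7, -0.4, -2.8]
width: 0.0195
grip_force: 60.0
```

step_arm([
  [[0,0,-2.4,28.5,-4,0,0],[0,0,-2.4,29,-3,0,0],[0,0,-2.4,29,-2,0,0],[0,0,-2.4,29,-0.5,0,0],[0,0,-2.4,29,0.5,0,0]],
])

```text
t: 29.65
tcp_pos: [0.5182, 0.3525, 0.2107]
eef_rot: [[-0.28, 0.96, -0.0], [0.96, 0.28, -0.0], [-0.0, -0.0, -1.0]]
force: [0.1, -0.5, -1.5]
width: 0.0196
grip_force: 60.0
```

```bash
python3 - <<'E'
from pl import *
from cell import snapshot
snapshot('wrist');snapshot('wrist');snapshot('wrist')
plan([.5197,.3516,.1315],106.1,5,jaw=0)
s=read_state();print(s['t'],s['tcp_pos'],s['force'],s['width'])
E
```

```text
[-0.0, 0.0, 0.0, -0.4, 0.3, 15.8, 0]
[-0.0, 0.0, 0.0, -0.4, 0.3, 15.8, 0]
[-0.0, 0.0, 0.0, -0.4, 0.3, 15.8, 0]
[-0.0, 0.0, 0.0, -0.4, 0.3, 15.8, 0]
[-0.0, 0.0, 0.0, -0.4, 0.3, 15.8, 0]
29.8 [0.51779159 0.35295377 0.21059719] [ 0.3118112  -0.57498269 -1.62722426] 0.019615255979194134
```

step_arm([
  [[0,0,0,-0.5,0.5,18,0],[0,0,0,-0.5,0.5,20,0],[0,0,0,-0.5,0.5,18,0],[0,0,0,-0.5,0,14,0],[0,0,0,0,0,8,0]],
])

```text
t: 30.3
tcp_pos: [0.5203, 0.3491, 0.1314]
eef_rot: [[-0.277, 0.961, -0.002], [0.961, 0.277, -0.001], [-0.001, -0.002, -1.0]]
force: [-0.2, 0.7, -2.7]
width: 0.0197
grip_force: 60.0
```

step_arm([
  [[0,0,0,0,0,0.5,0],[0,0,0,0,0,0.5,0],[0,0,0,0,0,0.5,0],[0,0,0,0,0,0,0],[0,0,0,0,0,0,0]],
])

```text
t: 30.8
tcp_pos: [0.5206, 0.3506, 0.1319]
eef_rot: [[-0.279, 0.96, 0.001], [0.96, 0.279, 0.0], [0.0, 0.001, -1.0]]
force: [0.7, -0.8, -1.6]
width: 0.0196
grip_force: 60.0
```

```bash
python3 st.py
```

```text
t 30.95 TCPj [-412.89 -111.4 ] z 131.6469711674802 a 106.18844759690916 Fjig -0.21894801941523742 -0.273654518681374 -1.2594948504338477 M 0.11024795080690074 -0.016996148159192943 -0.004338082955997896 w 0.019885526524011488
```

step_arm([
  [[0,0,0,0,0,0.5,0],[0,0,0,0,0,0.5,0],[0,0,0,0,0,0.3,0],[0,0,0,0,0,0,0],[0,0,0,0,0,0,0]],
])

```text
t: 31.45
tcp_pos: [0.5204, 0.3505, 0.1301]
eef_rot: [[-0.279, 0.96, 0.0], [0.96, 0.279, 0.0], [0.0, 0.0, -1.0]]
force: [-1.3, 0.1, 0.3]
width: 0.0196
grip_force: 60.0
```

```bash
python3 st.py
```

```text
t 31.6 TCPj [-412.8  -111.48] z 130.09953897304462 a 106.18532970046384 Fjig -0.5846182119643286 -0.8540370312810963 0.6406356674823211 M -0.045599764802672235 -0.11304808673347083 -0.0315946905776538 w 0.019917977069369246
```

step_arm([
  [[0,0,0,0,0,0,24],[0,0,0,0,0,0,30],[0,0,0,0,0,0,60],[0,0,0,0,0,0,93],[0,0,0,0,0,0,93]],
], squeeze=10)

```text
t: 32.1
tcp_pos: [0.5204, 0.3504, 0.1299]
eef_rot: [[-0.279, 0.96, 0.0], [0.96, 0.279, 0.0], [-0.0, 0.0, -1.0]]
force: [-1.2, -0.4, 0.5]
width: 0.0495
grip_force: 0.0
```

step_arm([
  [[0,0,0,0,0,0,93],[0,0,0,0,0,0,93],[0,0,0,0,0,0,93],[0,0,0,0,0,0,93],[0,0,0,0,0,0,93]],
])

```text
t: 32.6
tcp_pos: [0.5204, 0.3504, 0.13]
eef_rot: [[-0.279, 0.96, 0.0], [0.96, 0.279, 0.0], [0.0, 0.0, -1.0]]
force: [-1.4, 0.4, -0.4]
width: 0.0897
grip_force: 0.0
```

step_arm([
  [[0,0,0,0,0,-10,93],[0,0,0,0,0,-20,93],[0,0,0,0,0,-25,93],[0,0,0,0,0,-25,93],[0,0,0,0,0,-20,93]],
])

```text
t: 33.1
tcp_pos: [0.5207, 0.3506, 0.2325]
eef_rot: [[-0.279, 0.96, 0.002], [0.96, 0.279, 0.001], [0.0, 0.002, -1.0]]
force: [0.2, 0.4, -0.1]
width: 0.0927
grip_force: 0.0
```

```bash
python3 - <<'E'
from sq import *
snapshot('wrist');snapshot('wrist');p=snapshot('wrist');save(p,'w9')
for l,z in [('stick',.005),('stick_end',.015),('mat',0)]:
    print(l,[(r['uv'],atz(p,r['uv'],z,True)[:2],round(r['confidence'],2)) for r in place_of(p,l)[:2]])
s=read_state();print(s['t'],s['tcp_pos'],s['force'],s['width'])
t=snapshot('top');save(t,'t9');g=t['img'].astype(int)
for r in (195,200): print(g[r,322:340,0].tolist())
sq(t,302,322)
E
```

```text
stick [([273.2, 187.1], array([0.52, 0.36]), 0.81), ([82.9, 133.5], array([0.3 , 0.36]), 0.66)]
stick_end [([271.9, 250.2], array([0.53, 0.3 ]), 0.92), ([68.0, 74.6], array([0.27, 0.42]), 0.81)]
mat [([270.5, 205.7], array([0.52, 0.34]), 0.83)]
33.4 [0.52 0.35 0.23] [ 0.24 -0.37 -0.21] 0.09309292938155811
[144, 145, 145, 144, 145, 145, 144, 147, 156, 54, 101, 104, 109, 103, 102, 103, 109, 102]
[145, 145, 144, 143, 144, 144, 145, 148, 141, 119, 107, 107, 108, 105, 105, 105, 113, 105]
in 20 x [ 53.36 109.08] y 39.83548088646273 ang 0.2931096897440506 res 0.4814080567421326
out 20 x [ 58.87 113.99] y -8.994072137021174 ang 0.11971819116831212 res 0.5080894380983219
board edge -77.33147119860784 0.25461000883817925 0.8708485334037875
```

View pics/w9.png

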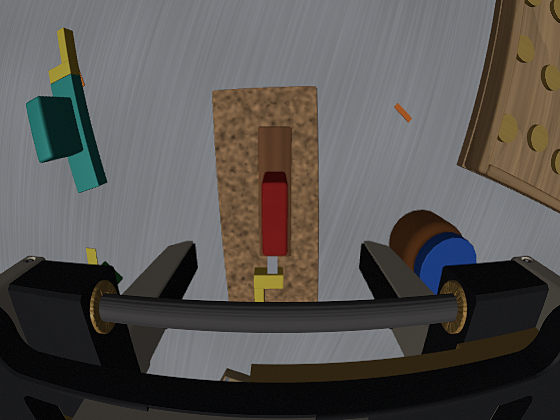

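The stick lies upright on the mat: red handle at about (273, 215), bar at (260–292, 127–), shoe at (268, 280). The block is still flush with the fence and the stop, so I'm handing in.

```bash
python3 -c "
from cell import hand_in
print(hand_in())"
```

```text
the job is handed in; nothing more can be done
None
```

The job is handed in, finished at about 33 s: the block was squared in the loading area, fed at about 4 N on the fence, and left flush with the fence and the unmoved stop, with the stick upright on its mat.

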